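Change the drip tray of a jeweller's rinse stand and hang up the wet ring racks

ROBOT

A 7-joint arm with a two-finger parallel gripper is mounted at the origin on the work surface. World frame = base frame: x ahead of the robot, y to its left, z up, the work surface at z = 0. Lengths are in m, angles in rad, forces in N, time in s.
With the tool pointing down it reaches from about 0.4 to 0.85 m from the base axis. Payload 4.5 kg.
Tool frame: the origin (TCP) lies at the very end of the fingers, on their centre line; the grasp point (between the pads) lies 19 mm behind it (ctrl.pinch_z is the distance from the TCP to the grasp point, in m); z points along the fingers, y is the line along which they close (so a half turn about z gives the same grasp; the last joint's range is limited). The gripper opens to 85 mm and grips with 20 to 120 N. Pads are 22 mm wide; open, the fingers measure 114 mm over their backs; the gripper's body (76 mm by 85 mm) begins 54 mm behind the grasp point. The pads swing forward as they close: fully open they stand 13 mm farther back than shut.
Start: joints at [-1.301, 0.689, -0.195, 1.565, 0.157, 0.902, -0.215], TCP at [0.146, 0.608, 0.231] pointing down, gripper open.
Joint ranges: [-3.01, 3.01], [-0.46, 2.08], [-1.47, 1.51], [0.13, 2.56], [-1, 4.14], [0.04, 2.09], [-2.66, 2.66]. Speed limits (rad/s): [2.57, 2.57, 3.14, 3.14, 3.14, 3.14, 3.14].

INTERFACE

Orientations are given as a rotation vector (axis times angle).
In Python, from bench import ctrl gives the robot as it stands.
- The arm moves only by the shell command python3 -m inch 'ROWS' [FORCE]. ROWS is a JSON object of lists of equal length, an entry for each row: "delta_pos": the shift along the tool's x, y, z in mm, a list of three; "turn": the turn about the tool's z in degrees; "claw": the opening, from 0 (shut) to 1 (fully open). A call has 1 to 8 rows; each row is the pose to reach, as a shift and turn from the pose commanded when the call began, along the tool's axes at that moment; what a row does not reach only later rows make up. A row lasts 1/12 s, in which the tool goes at most 41.7 mm and 7.16 degrees, less where a joint would pass 70% of its speed; a pose out of reach is approached as far as the arm can. A call with a gripper value outside its range is refused whole. The fingers move at their own pace and stop on an object; FORCE is the grip in N (left out, the last holds). Time passes only in rows, so rows that repeat a pose let the fingers close. It gives the time, the measured TCP pose, the force, the opening and the grip force at its end, in the units of the state.
- ctrl.sense(): the state, without advancing time (a new reading comes with each control period).
- ctrl.read_camera(name): name is "scene" or "top" or "wrist"; returns a dict with "pixels" (480x640x3 uint8, blue, green, red), "z_map" (480x640 float32, m along the optical axis (not along the pixel's ray), 0 where there is no reading), "intrinsics" (3x3 intrinsics, pixels), "origin" and "attitude" of the camera in the world; the wrist camera has in their place "hand_eye" (4x4, takes a point from camera to tool coordinates, whose origin is the TCP and whose axes are the flange's). Camera axes: x right, y up, looking along -z (the intrinsics and any distortion apply to the point x, -y, -z); pixel columns grow to the right and rows downward; lengths in m; the calibration is good to about 2 mm. A picture is of the moment at which its call begins: read the wrist's pose just before it.
- ctrl.job_done(): hands the job in; it is judged then, once.
The state is a dict: "time": time; "q": joint angles; "qd": joint speeds; "joint_efforts": joint torques, N m; "position": TCP position; "tool_rot": TCP orientation; "wrist_force": force on the tool from outside, world axes, zero at the start; "torque": the same for the moment, N m; "opening": finger opening in m; "grasp_force": force on a finger pad.
Only numpy, scipy, OpenCV 4.12 (cv2) and the standard library are available. Lean on these libraries where they do the work, as an engineer would, in place of code of your own. Each camera call takes 0.05 s, during which the arm holds its last target. There are 200 camera calls.

TASK

Press the red catch so that the used drip tray springs loose, draw it out of the dovetail and lay it flat in the white wash tub, then slide the clean tray fully home in the stand until the catch snaps up behind it. Only when the clean tray is locked in, hang every ring rack that is there on the high end of the sloped rail and let it run down to the stop, so that the racks end up hanging still, the first at the stop and the others close up behind it. Leave the jar, the tool block and the torch where they are.

Things in the scene. Friction and masses are not known exactly. Their poses are not given: they have to be found in the camera images.
- stand: drip stand, fixed; origin: underside of its base; x = way in for a tray, y left, z up. Grey base 12 mm thick; front apron x -150 to -45, y +-60, to lay a tray on; dovetail ways x -45 to +55 with flared guides in front (x -75 to -45), 1.5 mm play each side; end wall at x +47. Above the back, at x +45, a steel rail along y on two posts (y -170: 222 mm high, y +100: 135)
- tray_home (a point): on top of the stand's base at its x 0, y 0: a tray's origin when home. A locked tray rests 1 mm in front of it (held by the catch); the end wall allows 2 mm beyond. Draw a tray 80 mm or more out (to the stand's -x) before lifting it. A sprung pin behind the deck's right end pushes a tray out over its last 16 mm, 2.5 N at first, 5 N at home
- catch (a joint): sprung catch right of the tray (m): 0 = up, locking; grows as pressed down, at most 0.010; 2.5 N at 0, 5 N at 0.010. Its ramped steel nose (stand x -74 to -26, y -90 to -67) blocks the tray's ear. A tray sliding in rides it down; it snaps up behind the ear at home. Pressed past 0.0075 it frees the tray, which springs out about 15 mm, so the catch cannot grab it again
- catch_pad (a point): centre of the top of the catch's red press pad (34 x 32 mm), 31 mm above the bench when up, at stand x -43, y -106; moves with the catch
- rail_start (a point): on the rail's axis near its high end, 199 mm above the bench: a good place to hang a rack. The rail is a round bar 10 mm thick at stand x +45, falling 18 degrees towards the stand's +y. A rack hung here and let go slides down by itself (slippery hook). Hang it with its +x along the stand's +x
- rail_stop (a point): on the rail's axis at the uphill face of the black rubber stop, 142 mm above the bench. The first rack rests with its hook point about 11 mm uphill of here, each next 25 to 45 mm farther uphill, against the one before
- used_tray: used drip tray, dark residue inside, locked in the stand at first. Origin: centre of the underside of its dovetail tongue; x = way in, z up. Tongue x +-45, 12 high, 70 wide at the bottom, 56 at the top. Deck x -25 to +75, y +-65, z 12 to 17, rim to 23. Ear on its right: x -25 to -5, y -88 to -65, z 12 to 18. 0.2 to 0.33 kg; polished, slides easily
- used_tray_handle (a point): where to pinch the used tray's black upright grip, tray x -53, y 0, z 40. Grip: x -70 to -36, y +-7 (14 mm thick; pinch across y), z 17 to 52, on a front strip x -75 to -25, y +-25, z 12 to 17
- clean_tray: clean drip tray, white inside, lying on the bench; same form, sizes and origin as the used tray
- clean_tray_handle (a point): where to pinch the clean tray's black upright grip; same place and sizes as on the used tray
- wash_tub: white open wash tub, fixed, outside 190 (x) x 200 (y) x 38 mm, walls and floor 5 mm; origin: centre of its underside. A tray fits in flat with its x along the tub's x
- rack_blue: ring rack, blue foot and grip (None if absent), 150 mm high, 0.12 to 0.2 kg. Origin: on the underside, on its axis; z up. Foot x -26 to +30, y +-20, 8 thick. Stem x -19 to -11 up to the hook, which opens to the rack's +x. Ring pegs point to +x, tops at z 63 and 37. Grip tab above the hook: x -9 to +5 (14 mm thick), y +-12, z 110 to 150
- rack_blue_hook (a point): hook point, rack x -1, z 100: underside of the hook's top bar (x -19 to +15, y +-11, z 100 to 110); rests on top of the rail. Lip x +9 to +15 down to z 86; gap for the rail x -11 to +9. The foot reaches under the hook, so hook on sideways: lip above the rail, move to the rack's +x until the rail is under the gap, lower
- rack_green: ring rack, green foot and grip (None if absent); same form, sizes and origin as the blue rack
- rack_green_hook (a point): the green rack's hook point, as on the blue rack
- rack_orange: ring rack, orange foot and grip (None if absent); same form, sizes and origin as the blue rack
- rack_orange_hook (a point): the orange rack's hook point, as on the blue rack
- jar: bystander: clear jar with a metal lid, 56 mm wide, 62 high; origin under its centre
- tool_block: bystander: wooden block with tools, 60 x 130 x 38 mm, tools up to 104 mm high; origin under its centre
- torch: bystander: black hand torch on a round foot 90 mm wide, 190 mm high; origin under its centre
Not all that is in view belongs to the job. Leave any blue or turquoise look-alike of the clean_tray alone. Of the things that look like the rack_blue, take the one that is farthest from the robot's base at the start.

How it is judged:
On the way, in this order (a step that is already met when the one before it is completed fails the run):
1. the catch is pressed and the used tray springs loose (value of joint catch above 0.006 m and x of used_tray in the frame of tray_home below -0.003 m), for 0.02 s.
2. the used tray is off the stand (horizontal distance between used_tray and tray_home above 0.15 m), for 0.2 s.
3. the clean tray is home and the catch is up behind it (x of clean_tray in the frame of tray_home between -0.0035 and 0.0035 m and y of clean_tray in the frame of tray_home between -0.004 and 0.004 m and z of clean_tray in the frame of tray_home between -0.003 and 0.004 m and angle between the x axis of clean_tray and the x axis of stand, either way round below 0.06 rad and angle between clean_tray's own z axis and vertical below 0.06 rad and value of joint catch below 0.0025 m), for 0.3 s.
4. every rack hangs on the rail, the first at the stop and the others close up behind it (x of rack_blue_hook in the frame of rail_stop between -0.015 and 0.015 m and z of rack_blue_hook in the frame of rail_stop between -0.005 and 0.085 m and y of rack_blue_hook in the frame of rail_stop between -0.115 and 0.005 m and linear speed of each of rack_blue, rack_green, rack_orange below 0.03 m/s and angle between each of rack_blue, rack_green, rack_orange's own z axis and vertical below 0.5 rad and (y of rack_blue_hook in the frame of rail_stop above -0.025 m or horizontal distance between rack_blue_hook and rack_green_hook below 0.052 m or horizontal distance between rack_blue_hook and rack_orange_hook below 0.052 m) and x of rack_green_hook in the frame of rail_stop between -0.015 and 0.015 m and z of rack_green_hook in the frame of rail_stop between -0.005 and 0.085 m and y of rack_green_hook in the frame of rail_stop between -0.115 and 0.005 m and (y of rack_green_hook in the frame of rail_stop above -0.025 m or horizontal distance between rack_green_hook and rack_blue_hook below 0.052 m or horizontal distance between rack_green_hook and rack_orange_hook below 0.052 m) and x of rack_orange_hook in the frame of rail_stop between -0.015 and 0.015 m and z of rack_orange_hook in the frame of rail_stop between -0.005 and 0.085 m and y of rack_orange_hook in the frame of rail_stop between -0.115 and 0.005 m and (y of rack_orange_hook in the frame of rail_stop above -0.025 m or horizontal distance between rack_orange_hook and rack_blue_hook below 0.052 m or horizontal distance between rack_orange_hook and rack_green_hook below 0.052 m) and y of any of rack_blue_hook, rack_green_hook, rack_orange_hook in the frame of rail_stop above -0.025 m), for 0.3 s.
At the end, for the whole second after the job is handed in: Clean tray within 3.5 mm of home, catch up (under 2.5 mm); used tray flat in the wash tub; every rack present hangs at rest on the rail, one with its hook point within 25 mm of the stop, each other within 52 mm of another, all within 115 mm of the stop (all of step 3 and all of step 4 and x of used_tray in the frame of wash_tub between -0.03 and 0.03 m and y of used_tray in the frame of wash_tub between -0.035 and 0.035 m and z of used_tray in the frame of wash_tub below 0.015 m and angle between used_tray's own z axis and vertical below 0.1 rad and linear speed of used_tray below 0.02 m/s); the robot touches nothing.
It fails at once if a rack hangs on the rail while the clean tray is not in the stand (((x of rack_blue_hook in the frame of rail_stop between -0.015 and 0.015 m and z of rack_blue_hook in the frame of rail_stop between -0.005 and 0.085 m and y of rack_blue_hook in the frame of rail_stop between -0.22 and 0.01 m and contact force between rack_blue and the fingers below 0.1 N and contact force between rack_blue and stand above 0.3 N) or (x of rack_green_hook in the frame of rail_stop between -0.015 and 0.015 m and z of rack_green_hook in the frame of rail_stop between -0.005 and 0.085 m and y of rack_green_hook in the frame of rail_stop between -0.22 and 0.01 m and contact force between rack_green and the fingers below 0.1 N and contact force between rack_green and stand above 0.3 N) or (x of rack_orange_hook in the frame of rail_stop between -0.015 and 0.015 m and z of rack_orange_hook in the frame of rail_stop between -0.005 and 0.085 m and y of rack_orange_hook in the frame of rail_stop between -0.22 and 0.01 m and contact force between rack_orange and the fingers below 0.1 N and contact force between rack_orange and stand above 0.3 N)) and horizontal distance between clean_tray and tray_home above 0.02 m).
It fails at once if the jar is disturbed (distance of jar from where it was at the start of the episode above 0.025 m or angle between jar's own z axis and vertical above 0.3 rad).
It fails at once if the tool block is disturbed (distance of tool_block from where it was at the start of the episode above 0.025 m or angle between tool_block's own z axis and vertical above 0.3 rad).
It fails at once if the torch is disturbed (distance of torch from where it was at the start of the episode above 0.025 m or angle between torch's own z axis and vertical above 0.3 rad).
Of rack_blue, rack_green, rack_orange only 2 to 3 are there at a start; the rules pass over those that are not, and their reading is None.
At some moment in a run one of clean_tray may be knocked a few centimetres aside while the robot is not near it.
Once in a run the grip may slacken for a moment while it holds something.
It also fails if it takes over 210 s, if anything falls off the work surface, if the arm or the gripper's body presses on something with over 40 N, if the wrist force passes 120 N, or if a joint passes its speed limit or range.

## Working session

There is one attempt and no reset: what is moved stays moved. The work goes in short steps, Python scripts to look and compute and a shell command to move; the robot and the scene stay as the last step left them, time stands still between calls to the robot, and variables do not carry over. Pictures are saved under pics/ and viewed, at most 14 in all, crops included, and the job is handed in when it is done.

```bash
ls; mkdir -p pics; cat > h.py <<'E'
import numpy as np,cv2
from scipy.spatial.transform import Rotation as R
from bench import ctrl
def cam(n):
    s=ctrl.sense(); d=ctrl.read_camera(n)
    if 'hand_eye' in d:
        T=np.eye(4);T[:3,:3]=R.from_rotvec(s['tool_rot']).as_matrix();T[:3,3]=s['position'];T=T@np.array(d['hand_eye'])
    else:
        T=np.eye(4);a=np.array(d['attitude']);T[:3,:3]=a if a.shape==(3,3) else R.from_rotvec(a).as_matrix();T[:3,3]=d['origin']
    K=np.array(d['intrinsics']);z=d['z_map'];v,u=np.mgrid[:480,:640]
    P=np.stack([(u-K[0,2])/K[0,0]*z,-(v-K[1,2])/K[1,1]*z,-z],-1)@T[:3,:3].T+T[:3,3]
    P[z==0]=np.nan
    return d,P,T,K
E
python3 - <<'E'
from h import *
for n in ['scene','top']:
    d,P,T,K=cam(n);print({k:(v if k in('origin','attitude') else None) for k,v in d.items()},K)
    cv2.imwrite(f'pics/{n}0.png',d['pixels']);np.savez(f'{n}0.npz',P=P,I=d['pixels'],T=T,K=K)
print(ctrl.sense())
E
```

```text
pics
{'pixels': None, 'z_map': None, 'intrinsics': None, 'origin': array([1.43053352, 0.1209245 , 0.87923505]), 'attitude': array([0.6358269 , 0.79935322, 1.6944953 ])} [[489.37710986   0.         315.27020133]
 [  0.         489.37710986 233.75797123]
 [  0.           0.           1.        ]]
{'pixels': None, 'z_map': None, 'intrinsics': None, 'origin': array([ 0.3588641 , -0.07642892,  1.48210307]), 'attitude': array([ 0.11030313, -0.10100225, -1.55671314])} [[455.00494518   0.         315.5344126 ]
 [  0.         455.00494518 247.57029752]
 [  0.           0.           1.        ]]
{'time': 0.1, 'q': array([-1.30119514,  0.68991337, -0.19452497,  1.56624993,  0.15731639,
        0.90251057, -0.2150863 ]), 'qd': array([ 0.00042358,  0.00157274, -0.00110799, -0.003554  ,  0.00073687,
       -0.00136919,  0.0008508 ]), 'joint_efforts': array([-3.54066062e-03, -5.40595865e+01, -1.27140362e+00, -1.58982235e+01,
        9.42529994e-03,  4.43065306e-03,  4.72527915e-06]), 'position': array([0.14592154, 0.60711828, 0.23055347]), 'tool_rot': array([-3.69366245e-01, -3.11973644e+00,  2.64947278e-03]), 'wrist_force': array([ 0.52337426, -0.92350385,  0.07386946]), 'torque': array([-0.04116028,  0.01476757,  0.03732973]), 'grasp_force': 0.0, 'opening': 0.08518191328941968}
```

View pics/scene0.png

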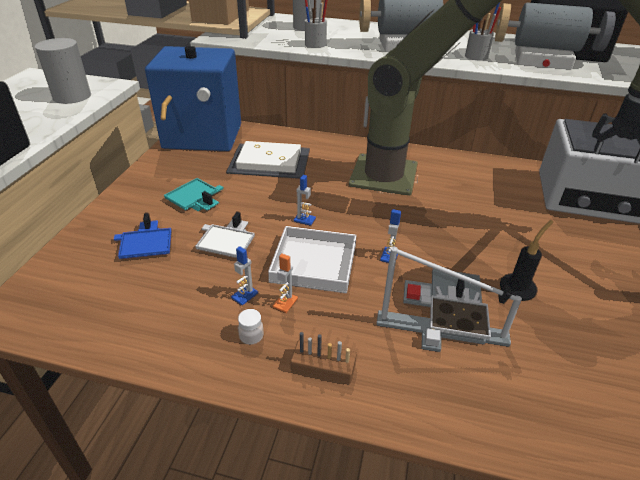

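View pics/top0.png

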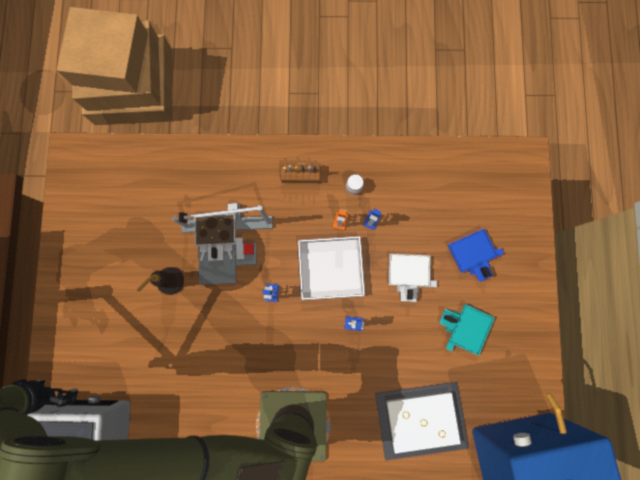

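Candidates for rack_blue in the scene image: (305,200), (395,235) and (242,275). The one at (242,275), top image (373,218), is farthest from the base. The orange rack is at (286,280) and I see no green one. For the clean tray, the white tray at (226,238) is the real one, and the blue (145,240) and turquoise (195,193) trays are look-alikes. The used tray is at (460,315) and the red pad at (413,292).

```bash
python3 - <<'E'
from h import *
for n in ['top','scene']:
    f=np.load(n+'0.npz');P=f['P'];I=f['I'];hsv=cv2.cvtColor(I,cv2.COLOR_BGR2HSV);H,S,V=cv2.split(hsv)
    def rep(name,m,zmin=0.005,zmax=.3):
        m=(m&(P[...,2]>zmin)&(P[...,2]<zmax)).astype(np.uint8)
        k,l,st,c=cv2.connectedComponentsWithStats(m)
        for i in range(1,k):
            if st[i,4]>=12:
                q=P[l==i]; print(n,name,c[i].round(),st[i,4],'med',np.median(q,0).round(3),'min',q.min(0).round(3),'max',q.max(0).round(3))
    rep('red',((H<6)|(H>174))&(S>170)&(V>80))
    rep('orange',(H>5)&(H<14)&(S>180)&(V>120))
    rep('blue',(H>105)&(H<125)&(S>150)&(V>60))
    rep('white',(S<40)&(V>170))
    rep('dark',(V<45))
f=np.load('scene0.npz');cv2.imwrite('pics/crop0.png',cv2.resize(f['I'][180:380,190:540],None,fx=2.25,fy=2.25,interpolation=cv2.INTER_CUBIC))
E
```

```text
top red [248. 248.] 87 med [0.552 0.151 0.03 ] min [0.535 0.138 0.023] max [0.566 0.164 0.037]
top orange [340. 219.] 109 med [ 0.643 -0.142  0.011] min [ 0.621 -0.169  0.005] max [ 0.681 -0.123  0.153]
top blue [375. 212.] 38 med [ 0.649 -0.246  0.148] min [ 0.64  -0.256  0.008] max [ 0.678 -0.235  0.156]
top blue [474. 253.] 1378 med [ 0.548 -0.582  0.018] min [ 0.458 -0.671  0.006] max [ 0.621 -0.497  0.053]
top blue [275. 292.] 45 med [0.413 0.063 0.009] min [0.387 0.056 0.005] max [0.435 0.073 0.014]
top blue [267. 292.] 21 med [0.407 0.073 0.149] min [0.404 0.064 0.143] max [0.41  0.085 0.153]
top blue [353. 323.] 92 med [ 0.32  -0.19   0.011] min [ 0.298 -0.215  0.005] max [ 0.336 -0.164  0.155]
top blue [530. 447.] 4281 med [ 0.013 -0.636  0.22 ] min [-0.14  -0.8    0.024] max [ 0.053 -0.552  0.3  ]
top blue [602. 461.] 128 med [-0.005 -0.779  0.299] min [-0.036 -0.802  0.293] max [ 0.037 -0.752  0.3  ]
top blue [597. 451.] 12 med [ 0.019 -0.768  0.299] min [ 0.016 -0.774  0.296] max [ 0.026 -0.761  0.3  ]
top blue [592. 457.] 20 med [ 0.007 -0.755  0.299] min [-0.005 -0.768 
[... 11828 characters left out ...]

scene dark [146. 221.] 71 med [ 0.496 -0.599  0.041] min [ 0.474 -0.614  0.015] max [ 0.506 -0.593  0.054]
scene dark [521. 277.] 1247 med [0.466 0.398 0.062] min [0.409 0.324 0.006] max [0.645 0.448 0.157]
scene dark [459. 288.] 114 med [0.547 0.255 0.055] min [0.523 0.249 0.03 ] max [0.555 0.263 0.067]
scene dark [446. 308.] 106 med [0.595 0.23  0.03 ] min [0.577 0.214 0.027] max [0.611 0.247 0.034]
scene dark [476. 316.] 64 med [0.6   0.299 0.03 ] min [0.587 0.288 0.026] max [0.613 0.31  0.034]
scene dark [441. 321.] 51 med [0.638 0.221 0.03 ] min [0.626 0.21  0.026] max [0.648 0.231 0.034]
scene dark [465. 324.] 155 med [0.634 0.274 0.03 ] min [0.613 0.257 0.026] max [0.651 0.293 0.034]
```

View pics/crop0.png

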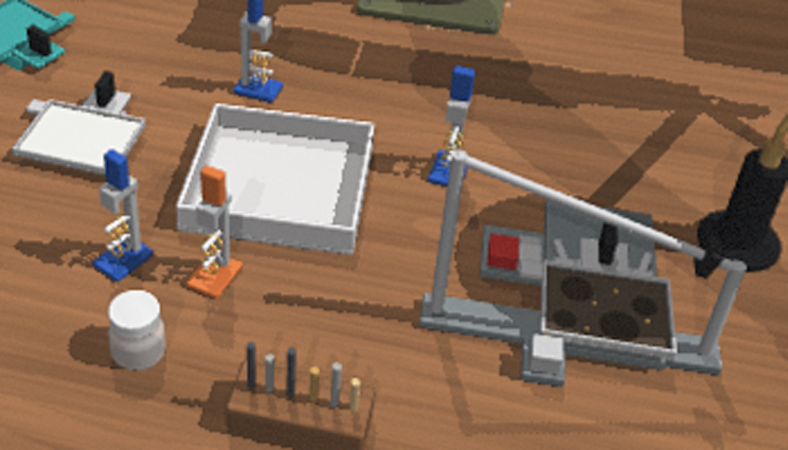

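Close crop confirmed: the blue rack at crop (118,170), left of the orange one at (213,185), is the farthest from the base. The white tray is at crop (80,135), and the stand has its red pad at crop (503,250). Next I'll move over the stand.

```bash
cat >> h.py <<'E'
def go(x,y,z,yaw):
    "deltas (mm, deg) to reach TCP x,y,z with tool x at world yaw (deg)"
    s=ctrl.sense();M=R.from_rotvec(s['tool_rot']).as_matrix();d=M.T@(np.array([x,y,z])-s['position'])*1000
    w=np.degrees(np.arctan2(M[1,0],M[0,0]));t=-(yaw-w);t=(t+180)%360-180
    print('delta',d.round(1),'turn',round(t,1),'| pos',s['position'].round(4),'yaw',round(w,1),'tilt',M[:,2].round(3),'F',s['wrist_force'].round(1),'open',round(s['opening'],4),'gf',round(s['grasp_force'],1),'t',s['time'])
E
python3 -m inch '{"delta_pos":[[0,0,-40],[-60,-45,-80],[-100,-70,-100],[-140,-100,-100],[-180,-125,-100],[-210,-150,-100],[-240,-170,-100],[-270,-190,-100]],"turn":[0,0,-3,-6,-9,-12,-15,-17.5],"claw":[0.3,0,0,0,0,0,0,0]}'
python3 -c "
from h import *
go(.5,.2,.33,184)"
```

```text
time: 0.77
position: [0.3323, 0.3945, 0.33]
tool_rot: [-0.114, 3.139, -0.0]
wrist_force: [2.0, -0.0, -0.2]
opening: 0.0001
grasp_force: 0.0
delta [-153.2 -206.2    0. ] turn 0.2 | pos [0.3323 0.3945 0.33  ] yaw -175.8 tilt [ 0. -0. -1.] F [ 2.  -0.  -0.2] open 0.0001 gf 0.0 t 0.7667
```

```bash

python3 -m inch '{"delta_pos":[[-25,-32,0],[-50,-65,0],[-75,-98,0],[-100,-130,0],[-125,-165,0],[-153,-206,0],[-153,-206,0],[-153,-206,0]],"turn":[0,0,0,0,0,0,0,0],"claw":[0,0,0,0,0,0,0,0]}' >/dev/null
python3 - <<'E'
from h import *
d,P,T,K=cam('wrist');np.savez('w1.npz',P=P,I=d['pixels'],T=T,K=K);cv2.imwrite('pics/w1.png',d['pixels']);print(T.round(3))
go(.5,.2,.33,184)
E
```

```text
[[-0.06  -0.951 -0.303  0.424]
 [ 0.998 -0.058 -0.017  0.193]
 [-0.002 -0.303  0.953  0.47 ]
 [ 0.     0.     0.     1.   ]]
delta [-1.2 -0.1 -0.7] turn -0.2 | pos [0.4988 0.2001 0.3293] yaw -176.2 tilt [-0.001 -0.    -1.   ] F [-0.6  0.6  0.6] open -0.0002 gf 0.0 t 1.4833
```

View pics/w1.png

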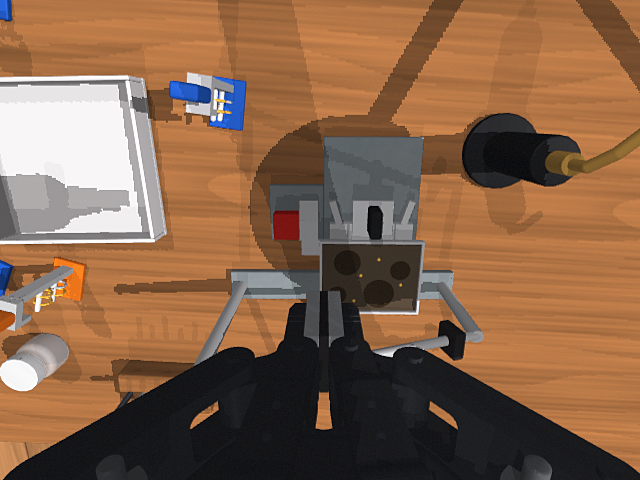

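The wrist view shows the red pad at (286,226), the black grip at (375,222), the used tray's deck at (370,278), the apron at (373,175), and the rail behind with its black stop at (452,340).

```bash
python3 - <<'E'
from h import *
f=np.load('w1.npz');P=f['P'];I=f['I'].astype(int);v,u=np.mgrid[:480,:640];Z=P[...,2]
H,S,V=cv2.split(cv2.cvtColor(f['I'],cv2.COLOR_BGR2HSV))
def rect(name,m):
    q=P[m][:,:2].astype(np.float32);r=cv2.minAreaRect(q*1000)
    print(name,m.sum(),'c',np.array(r[0]).round(1),'size',np.array(r[1]).round(1),'ang',round(r[2],1),'z',np.median(P[m][:,2]).round(4),'mean',P[m].mean(0).round(4))
b=lambda u0,u1,v0,v1:(u>=u0)&(u<=u1)&(v>=v0)&(v<=v1)
m=b(265,305,200,250)&((H<6)|(H>174))&(S>150)&(Z>.025)&(Z<.04);rect('pad',m)
m=b(360,390,195,245)&(V<60)&(Z>.058);rect('griptop',m)
m=b(318,428,238,318)&(Z>.027)&(Z<.04)&(v<312);rect('deck',m)
m=b(318,428,132,200)&(Z>.007)&(Z<.016);rect('apron',m)
m=b(0,170,70,250)&(Z>.03)&(Z<.05);rect('tubrim',m)
# rail from all cams
for n in ['w1','top0','scene0']:
    f=np.load(n+'.npz');P=f['P'];I=f['I']
    Sv,Vv=cv2.split(cv2.cvtColor(I,cv2.COLOR_BGR2HSV))[1:]
    m=(P[...,0]>.58)&(P[...,0]<.70)&(P[...,1]>.05)&(P[...,1]<.36)&(P[...,2]>.12)&(P[...,2]<.235)&(Vv>90)
    q=P[m]
    # rail line fit in y-z and x-y robust
    for _ in range(5):
        a=np.polyfit(q[:,1],q[:,0],1);c=np.polyfit(q[:,1],q[:,2],1)
        e=np.abs(q[:,0]-np.polyval(a,q[:,1]));g=np.abs(q[:,2]-np.polyval(c,q[:,1]));q=q[(e<.008)&(g<.008)]
    print(n,len(q),'x=',a.round(4),'yaw',np.degrees(np.arctan(-a[0])).round(2),'z=',c.round(4),'slope',np.degrees(np.arctan(c[0])).round(2),'y',q[:,1].min().round(3),q[:,1].max().round(3), 'x@.2',np.polyval(a,.2).round(4),'z@.2',np.polyval(c,.2).round(4))
E
```

```text
pad 679 c [552.1 152.8] size [33.4 30.9] ang 2.8 z 0.0293 mean [0.5516 0.1531 0.0292]
griptop 340 c [535.2 258.7] size [33.  13.9] ang 4.9 z 0.0619 mean [0.5348 0.2583 0.062 ]
deck 6608 c [611.1 262. ] size [101.5 131.9] ang 3.1 z 0.0288 mean [0.6074 0.2667 0.0291]
apron 6304 c [478.9 251.9] size [ 77. 127.] ang 3.4 z 0.0104 mean [0.478  0.254  0.0104]
tubrim 2472 c [ 493.1 -110.2] size [190.7 194.9] ang 4.3 z 0.0355 mean [ 0.4891 -0.0637  0.035 ]
w1 491 x= [-0.0441  0.6426] yaw 2.52 z= [-0.0341  0.1602] slope -1.95 y 0.088 0.345 x@.2 0.6338 z@.2 0.1534
top0 176 x= [-0.0543  0.6461] yaw 3.11 z= [-0.2926  0.2433] slope -16.31 y 0.086 0.36 x@.2 0.6353 z@.2 0.1847
scene0 243 x= [-0.0688  0.6531] yaw 3.93 z= [-0.2112  0.2201] slope -11.93 y 0.088 0.327 x@.2 0.6393 z@.2 0.1778
```

```bash
python3 -c "
from h import *
go(.5517,.1488,.06,183.4)"
```

```text
delta [-49.7 -54.5 269.3] turn 0.4 | pos [0.4988 0.2001 0.3293] yaw -176.2 tilt [-0.001 -0.    -1.   ] F [-0.6  0.6  0.6] open -0.0002 gf 0.0 t 1.4833
```

```bash

python3 -m inch '{"delta_pos":[[-15,-18,30],[-30,-35,65],[-45,-54,100],[-50,-54.5,140],[-50,-54.5,180],[-50,-54.5,220],[-50,-54.5,255],[-50,-54.5,269]],"turn":[0.4,0.4,0.4,0.4,0.4,0.4,0.4,0.4],"claw":[0,0,0,0,0,0,0,0]}'
python3 -m inch '{"delta_pos":[[0,0,15],[0,0,25],[0,0,30],[0,0,34],[0,0,38],[0,0,38],[0,0,38],[0,0,38]],"turn":[0,0,0,0,0,0,0,0],"claw":[0,0,0,0,0,0,0,0]}'
python3 - <<'E'
from h import *
go(.5517,.1488,.06,183.4)
f,P,T,K=cam('top');S,V=cv2.split(cv2.cvtColor(f['pixels'],cv2.COLOR_BGR2HSV))[1:]
m=(P[...,2]>.055)&(P[...,2]<.075)&(V<60)&(abs(P[...,0]-.53)<.05)&(abs(P[...,1]-.257)<.02);print(m.sum(),P[m].mean(0))
E
```

```text
time: 2.15
position: [0.5478, 0.1527, 0.0563]
tool_rot: [0.104, -3.132, 0.0]
wrist_force: [-0.2, 0.4, 0.1]
opening: 0.0001
grasp_force: 0.0
time: 2.82
position: [0.5527, 0.1514, 0.0237]
tool_rot: [-0.099, 3.138, 0.002]
wrist_force: [-1.8, 1.7, 4.5]
opening: 0.0001
grasp_force: 2.0
delta [  1.1  -2.4 -36.3] turn 0.2 | pos [0.5527 0.1514 0.0237] yaw -176.4 tilt [ 0.002  0.001 -1.   ] F [-1.8  1.7  4.5] open 0.0001 gf 2.0 t 2.8167
0 [nan nan nan]<stdin>:4: RuntimeWarning: Mean of empty slice.
  ret = um.true_divide(
```

```bash

python3 -m inch '{"delta_pos":[[0,-2,2],[0,-2,4],[0,-2,4],[0,-2,4]],"turn":[0,0,0,0],"claw":[0,0,0,0]}'
python3 -m inch '{"delta_pos":[[0,0,0],[0,0,-20],[0,0,-55],[0,0,-80],[0,0,-80]],"turn":[0,0,0,0,0],"claw":[0,0,0,0,0]}'
python3 - <<'E'
from h import *
d,P,T,K=cam('wrist');V=d['pixels'].max(-1)
v,u=np.mgrid[:480,:640]
m=(P[...,2]>.055)&(P[...,2]<.07)&(V<70)&(abs(P[...,0]-.525)<.06)&(abs(P[...,1]-.257)<.03);print(m.sum(),P[m].mean(0),cv2.minAreaRect((P[m][:,:2]*1000).astype(np.float32)))
go(.5517,.1488,.06,183.4)
cv2.imwrite('pics/w2.png',d['pixels'])
E
```

```text
time: 3.2
position: [0.5535, 0.149, 0.0206]
tool_rot: [-0.098, 3.137, 0.001]
wrist_force: [-3.3, 2.8, 16.2]
opening: 0.0002
grasp_force: 8.3
time: 3.62
position: [0.5558, 0.1481, 0.103]
tool_rot: [-0.095, 3.132, 0.002]
wrist_force: [-0.8, 0.1, -0.1]
opening: 0.0
grasp_force: 0.0
2214 [0.52066739 0.25910393 0.06216355] ((521.4537963867188, 260.9890441894531), (33.15001678466797, 14.782785415649414), 2.084108591079712)
delta [ 3.1  1.2 41. ] turn 0.1 | pos [0.5547 0.1478 0.101 ] yaw -176.5 tilt [ 0.006  0.    -1.   ] F [-1.   0.2 -0.1] open 0.0001 gf 0.0 t 3.6667
```

```bash

python3 -c "
from h import *
go(.521,.260,.1,183.4)"
```

```text
delta [ 26.8 114.1   0.9] turn 0.1 | pos [0.5547 0.1478 0.101 ] yaw -176.5 tilt [ 0.006  0.    -1.   ] F [-1.   0.2 -0.1] open 0.0001 gf 0.0 t 3.6667
```

```bash

python3 -m inch '{"delta_pos":[[8,35,-5],[16,72,-5],[24,105,-5],[27,114,0],[27,114,0],[27,114,0],[27,114,0],[27,114,0]],"turn":[0,0,0,0,0,0,0,0],"claw":[0.4,0.4,0.4,0.4,0.4,0.4,0.4,0.4]}'
python3 -c "
from h import *
go(.521,.260,.034,183.4)"
```

```text
time: 4.33
position: [0.519, 0.2579, 0.0984]
tool_rot: [0.093, -3.14, 0.004]
wrist_force: [0.3, 0.2, -0.1]
opening: 0.034
grasp_force: 0.0
delta [-2.1  2.2 64.4] turn -0.0 | pos [0.519  0.2579 0.0984] yaw -176.6 tilt [-0.    -0.002 -1.   ] F [ 0.3  0.2 -0.1] open 0.034 gf 0.0 t 4.3333
```

```bash

python3 -m inch '{"delta_pos":[[-1,1,25],[-2,2,45],[-2,2,60],[-2,2,64],[-2,2,64],[-2,2,64],[-2,2,64],[-2,2,64]],"turn":[0,0,0,0,0,0,0,0],"claw":[0.4,0.4,0.4,0.4,0.4,0.05,0,0]}' 80
python3 -m inch '{"delta_pos":[[0,0,0],[0,0,0],[5,0,0],[15,0,0],[30,0,0],[30,0,0]],"turn":[0,0,0,0,0,0],"claw":[0,0,0,0,0,0]}'
```

```text
time: 5.0
position: [0.5201, 0.2601, 0.0356]
tool_rot: [0.094, -3.139, 0.006]
wrist_force: [0.1, -4.4, 1.3]
opening: 0.0126
grasp_force: 77.6
time: 5.5
position: [0.4875, 0.2589, 0.0353]
tool_rot: [0.097, -3.137, 0.005]
wrist_force: [-4.4, -4.4, 4.6]
opening: 0.0127
grasp_force: 79.5
```

```bash

python3 -m inch '{"delta_pos":[[15,0,0],[30,0,0],[45,0,0],[52,0,0],[52,0,0],[52,0,-10],[52,0,-25],[52,0,-45]],"turn":[0,0,0,0,0,0,0,0],"claw":[0,0,0,0,0,0,0,0]}' 120
python3 -m inch '{"delta_pos":[[0,0,-25],[0,0,-55],[0,0,-85],[0,0,-115],[0,0,-125],[0,0,-125]],"turn":[0,0,0,0,0,0],"claw":[0,0,0,0,0,0]}'
python3 - <<'E'
from h import *
go(.4374,-.1066,.2,183.9)
d,P,T,K=cam('top');z=P[...,2]
S,V=cv2.split(cv2.cvtColor(d['pixels'],cv2.COLOR_BGR2HSV))[1:]
m=(abs(P[...,0]-.49)<.12)&(abs(P[...,1]+.114)<.13)&(z>.028)&(z<.045)&(S<50);print(cv2.minAreaRect((P[m][:,:2]*1000).astype(np.float32)))
d,P,T,K=cam('wrist');cv2.imwrite('pics/w3.png',d['pixels'])
E
```

```text
time: 6.17
position: [0.4387, 0.2579, 0.0801]
tool_rot: [0.098, -3.139, 0.0]
wrist_force: [0.5, 0.2, -3.2]
opening: 0.0125
grasp_force: 116.7
time: 6.67
position: [0.4409, 0.2591, 0.2086]
tool_rot: [-0.097, 3.133, 0.007]
wrist_force: [0.7, -0.7, -3.5]
opening: 0.0123
grasp_force: 116.9
delta [  26.  -364.8    6.8] turn -0.4 | pos [0.4409 0.2591 0.2086] yaw -176.5 tilt [ 0.007  0.005 -1.   ] F [ 0.7 -0.7 -3.5] open 0.0123 gf 116.9 t 6.6667
((491.8519592285156, -115.79046630859375), (190.162841796875, 200.34674072265625), 4.367180347442627)
```

View pics/w3.png

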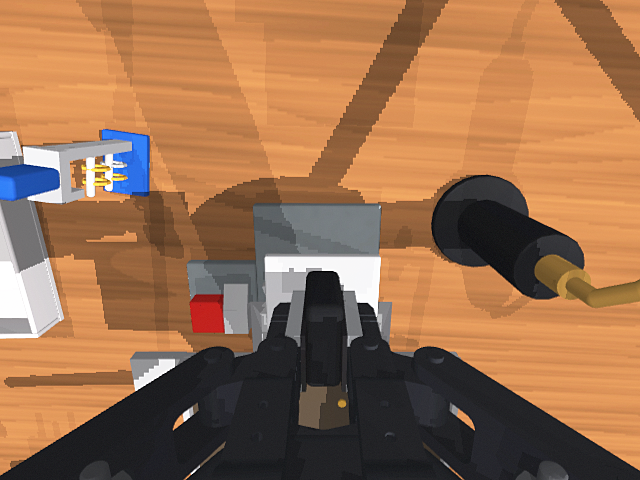

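The picture shows the used tray gripped at (320,320), clear of the stand.

```bash

python3 -m inch '{"delta_pos":[[0,-30,0],[2,-70,0],[5,-110,0],[8,-150,0],[11,-190,0],[15,-230,0],[20,-270,0],[25,-305,0]],"turn":[-1,-1,-1,-1,-1,-1,-1,-1],"claw":[0,0,0,0,0,0,0,0]}'
python3 -m inch '{"delta_pos":[[0,-30,0],[0,-60,0],[0,-62,0],[0,-62,0],[0,-62,0]],"turn":[0,0,0,0,0],"claw":[0,0,0,0,0]}'
python3 -c "
from h import *
go(.4384,-.109,.035,184.4)"
```

```text
time: 7.43
position: [0.4309, -0.0511, 0.2035]
tool_rot: [0.123, -3.136, 0.001]
wrist_force: [0.2, 0.6, -3.9]
opening: 0.0124
grasp_force: 117.0
time: 7.85
position: [0.4366, -0.1095, 0.2039]
tool_rot: [0.126, -3.137, -0.002]
wrist_force: [0.4, 0.7, -2.2]
opening: 0.0122
grasp_force: 117.4
delta [ -2.2   0.2 168.9] turn 0.2 | pos [ 0.4366 -0.1095  0.2039] yaw -175.4 tilt [-0.002  0.001 -1.   ] F [ 0.4  0.7 -2.2] open 0.0122 gf 117.4 t 7.85
```

```bash

python3 -m inch '{"delta_pos":[[-2,0,35],[-2,0,70],[-2,0,105],[-2,0,135],[-2,0,150],[-2,0,162],[-2,0,168],[-2,0,170]],"turn":[0,0,0,0,0,0,0,0],"claw":[0,0,0,0,0,0,0,0]}'
python3 -m inch '{"delta_pos":[[0,0,2],[0,0,3],[0,0,4]],"turn":[0,0,0],"claw":[0,0,0]}'
```

```text
time: 8.52
position: [0.439, -0.108, 0.0337]
tool_rot: [0.13, -3.137, -0.002]
wrist_force: [0.4, 0.4, -2.5]
opening: 0.0124
grasp_force: 117.3
time: 8.77
position: [0.4398, -0.1097, 0.0314]
tool_rot: [-0.126, 3.138, 0.0]
wrist_force: [0.5, 0.4, -2.1]
opening: 0.0129
grasp_force: 117.3
```

```bash

python3 -m inch '{"delta_pos":[[0,0,2],[0,0,3],[0,0,3],[0,0,3],[0,0,3],[0,0,3],[0,0,3]],"turn":[0,0,0,0,0,0,0],"claw":[0,0,0,0.3,0.45,0.45,0.45]}'
python3 -m inch '{"delta_pos":[[0,0,-15],[0,0,-50],[0,0,-90],[0,0,-130],[0,0,-170],[0,0,-210],[0,0,-240],[0,0,-240]],"turn":[0,0,0,0,0,0,0,0],"claw":[0.45,0.45,0.45,0.45,0.45,0.45,0.45,0.45]}'
python3 - <<'E'
from h import *
d,P,T,K=cam('wrist');cv2.imwrite('pics/w4.png',d['pixels']);np.savez('w4.npz',P=P,I=d['pixels'],T=T,K=K)
go(0,0,0,184)
E
```

```text
time: 9.35
position: [0.4395, -0.1098, 0.0279]
tool_rot: [-0.126, 3.139, 0.0]
wrist_force: [0.2, -0.9, -0.2]
opening: 0.0386
grasp_force: 0.0
time: 10.02
position: [0.4425, -0.1102, 0.2734]
tool_rot: [-0.124, 3.128, -0.004]
wrist_force: [1.1, -0.5, -0.3]
opening: 0.0383
grasp_force: 0.0
delta [432.9 145.4 267.4] turn 0.5 | pos [ 0.4411 -0.1102  0.2708] yaw -175.5 tilt [ 0.007 -0.001 -1.   ] F [-0.7 -0.1 -0.3] open 0.0379 gf 0.0 t 10.0667
```

View pics/w4.png

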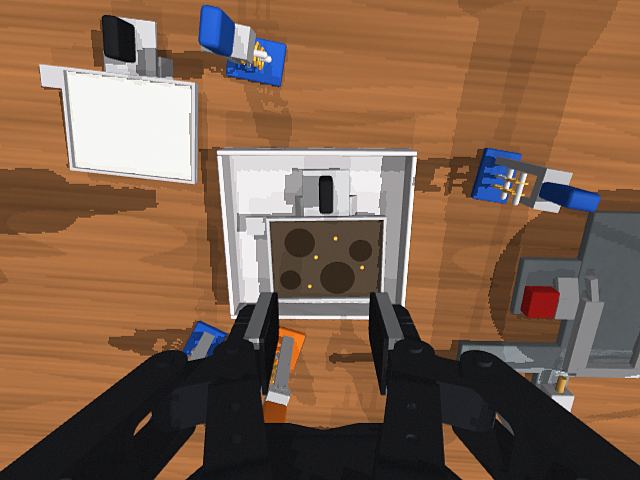

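The used tray lies flat in the tub, with its grip at (326,195) and deck at (327,258). The clean tray is at (130,125), with its grip at (120,38) partly in the top-left.

```bash
python3 - <<'E'
from h import *
def rect(name,m):
    q=P[m][:,:2].astype(np.float32);r=cv2.minAreaRect(q*1000)
    print(n,name,m.sum(),'c',np.array(r[0]).round(1),'size',np.array(r[1]).round(1),'ang',round(r[2],1),'z',np.median(P[m][:,2]).round(4),'mean',P[m].mean(0).round(4))
for n in ['top','wrist']:
    d,P,T,K=cam(n);S,V=cv2.split(cv2.cvtColor(d['pixels'],cv2.COLOR_BGR2HSV))[1:];z=P[...,2]
    b=(P[...,0]>.36)&(P[...,0]<.58)&(P[...,1]>-.47)&(P[...,1]<-.27)
    rect('deck',b&(z>.013)&(z<.03)&(S<60)&(P[...,0]>.44)&(P[...,1]<-.295))
    rect('grip',b&(z>.044)&(z<.06)&(V<70))
    # used tray in tub
    b=(abs(P[...,0]-.49)<.08)&(abs(P[...,1]+.115)<.08)
    rect('used',b&(z>.022)&(z<.032)&(V<250)); rect('ugrip',b&(z>.05)&(z<.065)&(V<70))
E
```

```text
top deck 1 c [ 441.5 -296.4] size [0. 0.] ang 0.0 z 0.024 mean [ 0.4415 -0.2964  0.024 ]
top grip 0 c [0. 0.] size [0. 0.] ang 0.0 z nan mean [nan nan nan]
top used 146 c [ 524.6 -101.5] size [ 85.4 128.5] ang 5.5 z 0.0254 mean [ 0.5342 -0.0693  0.0258]
top ugrip 0 c [0. 0.] size [0. 0.] ang 0.0 z nan mean [nan nan nan]
wrist deck 108 c [ 441.1 -333.1] size [76.1  2.5] ang 89.5 z 0.0212 mean [ 0.4409 -0.3235  0.0211]
wrist grip 0 c [0. 0.] size [0. 0.] ang 0.0 z nan mean [nan nan nan]
wrist used 3928 c [ 495.3 -114.8] size [150.7 152.7] ang 5.3 z 0.0227 mean [ 0.5136 -0.1025  0.0236]
wrist ugrip 447 c [ 440.1 -109.1] size [32.2 12.8] ang 4.7 z 0.0551 mean [ 0.4395 -0.1089  0.055 ]
  return _methods._mean(a, axis=axis, dtype=dtype,
  ret = ret.dtype.type(ret / rcount)
<stdin>:4: RuntimeWarning: Mean of empty slice.
  ret = um.true_divide(
```

```bash
cat >> h.py <<'E'
def rect(P,name,m):
    if m.sum()<10: print(name,'few',m.sum());return
    q=P[m][:,:2].astype(np.float32);r=cv2.minAreaRect(q*1000)
    print(name,m.sum(),'c',np.array(r[0]).round(1),'size',np.array(r[1]).round(1),'ang',round(r[2],1),'z',np.median(P[m][:,2]).round(4),'mean',P[m].mean(0).round(4))
def clean(n):
    d,P,T,K=cam(n);S,V=cv2.split(cv2.cvtColor(d['pixels'],cv2.COLOR_BGR2HSV))[1:];z=P[...,2]
    b=(P[...,0]>.2)&(P[...,0]<.6)&(P[...,1]>-.47)&(P[...,1]<-.225)
    w=(b&(z>.008)&(z<.03)&(S<60)&(V>120)).astype(np.uint8)
    k,l,st,c=cv2.connectedComponentsWithStats(w);i=1+np.argmax(st[1:,4]);rect(P,n+' tray',l==i)
    core=cv2.morphologyEx((l==i).astype(np.uint8),cv2.MORPH_OPEN,np.ones((31,31) if n=='wrist' else (13,13),np.uint8))
    rect(P,n+' deck',core>0);rect(P,n+' grip',b&(z>.045)&(z<.06)&(V<70));return d
E
python3 -c "
from h import *
clean('top');clean('wrist')"
```

```text
top tray 1520 c [ 366.  -323.2] size [151.4 150.6] ang 89.3 z 0.0184 mean [ 0.3806 -0.3144  0.0184]
top deck 550 c [ 383.1 -293.5] size [92.3 91.5] ang 0.5 z 0.0185 mean [ 0.3831 -0.293   0.0184]
top grip 34 c [ 313.4 -308.1] size [ 9.8 24.8] ang 88.1 z 0.0518 mean [ 0.3129 -0.3083  0.0521]
wrist tray 15570 c [ 367.1 -321.9] size [154.5 150.3] ang 88.4 z 0.0162 mean [ 0.3826 -0.3131  0.0166]
wrist deck 2974 c [ 401.4 -329.5] size [49.3 87.3] ang 72.2 z 0.0162 mean [ 0.4022 -0.3288  0.0162]
wrist grip 739 c [ 314.5 -307.8] size [14.7 33.8] ang 89.2 z 0.0497 mean [ 0.3144 -0.3068  0.0494]
```

```bash

python3 -m inch '{"delta_pos":[[25,-35,0],[50,-65,0],[75,-100,0],[100,-135,0],[125,-170,0],[142,-187,0],[142,-187,0],[142,-187,0]],"turn":[1,2,3,4,5,5.5,5.5,5.5],"claw":[0.45,0.45,0.45,0.45,0.45,0.45,0.45,0.45]}'
python3 -c "
from h import *
clean('top');clean('wrist');go(.3145,-.3078,.1,179)"
```

```text
time: 10.93
position: [0.3108, -0.3082, 0.2664]
tool_rot: [-0.031, -3.139, -0.003]
wrist_force: [0.4, -0.2, -0.4]
opening: 0.0383
grasp_force: 0.0
top tray 1443 c [ 367.4 -323.2] size [148.8 151. ] ang 0.4 z 0.0184 mean [ 0.3847 -0.3132  0.0185]
top deck 1209 c [ 384.8 -312.3] size [128.7 108.4] ang 89.7 z 0.0185 mean [ 0.3856 -0.3099  0.0185]
top grip 13 c [ 321.1 -308.3] size [10.2  9.2] ang 90.0 z 0.0523 mean [ 0.322  -0.3084  0.0525]
wrist tray 11189 c [ 367.4 -322. ] size [153.3 150.7] ang 88.1 z 0.0164 mean [ 0.3786 -0.3136  0.0167]
wrist deck few 0
wrist grip 450 c [ 314.1 -308.6] size [13.9 33.1] ang 88.6 z 0.05 mean [ 0.3135 -0.3088  0.0499]
delta [ -1.7  -1.8 167. ] turn 0.2 | pos [ 0.313  -0.3064  0.267 ] yaw 179.2 tilt [-0.001  0.002 -1.   ] F [ 0.8 -0.3 -0.6] open 0.0385 gf 0.0 t 11.0333
```

```bash

python3 -m inch '{"delta_pos":[[-1,-2,40],[-1,-2,80],[-1,-2,120],[-1,-2,160],[-1,-2,190],[-1,-2,215],[-1,-2,232],[-1,-2,243]],"turn":[0.7,0.7,0.7,0.7,0.7,0.7,0.7,0.7],"claw":[0.45,0.45,0.45,0.45,0.45,0.45,0.45,0.45]}'
python3 -m inch '{"delta_pos":[[0,0,1],[0,0,1],[0,0,1],[0,0,1],[0,0,1],[0,0,1],[0,0,1],[0,0,0]],"turn":[0,0,0,0,0,0,0,0],"claw":[0.45,0.45,0.2,0,0,0,0,0]}' 120
python3 -c "
from h import *
go(.3145,-.3078,.023,178.5)"
```

```text
time: 11.7
position: [0.3138, -0.3073, 0.0288]
tool_rot: [-0.037, -3.132, -0.01]
wrist_force: [0.4, -0.5, 0.6]
opening: 0.0384
grasp_force: 0.0
time: 12.37
position: [0.3145, -0.3105, 0.0319]
tool_rot: [-0.044, -3.139, -0.003]
wrist_force: [0.6, 0.1, -2.6]
opening: 0.0117
grasp_force: 117.3
delta [0.1 2.7 8.9] turn -0.1 | pos [ 0.3145 -0.3105  0.0319] yaw 178.4 tilt [-0.003  0.002 -1.   ] F [ 0.6  0.1 -2.6] open 0.0117 gf 117.3 t 12.3667
```

```bash

python3 -c "
from h import *
d=clean('wrist');clean('top');cv2.imwrite('pics/w5.png',d['pixels']);go(.3145,-.3078,.023,178.5)"
```

```text
wrist tray 4940 c [ 315.8 -311.2] size [58.  50.3] ang 89.1 z 0.0159 mean [ 0.3043 -0.3104  0.0156]
wrist deck few 0
wrist grip 3599 c [ 311.8 -311.4] size [32.  31.4] ang 48.0 z 0.0508 mean [ 0.3099 -0.3103  0.0512]
top tray 1218 c [ 388.2 -321.9] size [147.4 102.9] ang 88.5 z 0.0189 mean [ 0.3928 -0.3122  0.019 ]
top deck 1024 c [ 392.7 -315.9] size [ 92.1 124.3] ang 0.6 z 0.0188 mean [ 0.3923 -0.3163  0.0188]
top grip few 0
delta [-0.4  3.1  8.8] turn -0.1 | pos [ 0.3141 -0.3109  0.0318] yaw 178.4 tilt [-0.003  0.002 -1.   ] F [-0.3  0.6 -1.3] open 0.0114 gf 117.3 t 12.4667
```

View pics/w5.png

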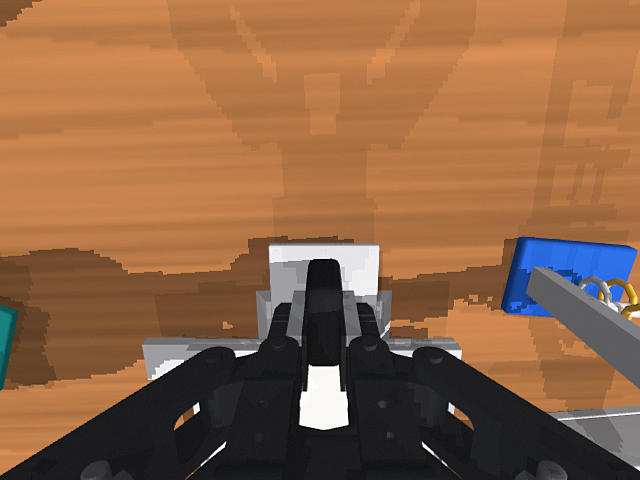

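The tray is still on the bench and its grip at (322,310) is held too high by about 8 mm. I'll open, lower and regrip.

```bash

python3 -m inch '{"delta_pos":[[0,0,0],[0,0,0],[0,0,2],[0,0,5],[0,0,6],[0,0,6],[0,0,6],[0,0,6]],"turn":[0,0,0,0,0,0,0,0],"claw":[0.35,0.35,0.35,0.35,0.35,0.35,0.35,0.35]}'
python3 -c "
from h import *
go(.3145,-.3095,.023,178.5)"
```

```text
time: 13.13
position: [0.3143, -0.3107, 0.0258]
tool_rot: [-0.045, -3.139, -0.003]
wrist_force: [0.3, 0.3, 0.1]
opening: 0.03
grasp_force: 0.0
delta [-0.2  1.2  2.8] turn -0.1 | pos [ 0.3143 -0.3107  0.0258] yaw 178.4 tilt [-0.003  0.002 -1.   ] F [0.3 0.3 0.1] open 0.03 gf 0.0 t 13.1333
```

Good; grip, then lift.

```bash

python3 -m inch '{"delta_pos":[[0,0,2],[0,0,2],[0,0,2],[0,0,2],[0,0,2],[0,0,2],[0,0,2]],"turn":[0,0,0,0,0,0,0],"claw":[0.35,0,0,0,0,0,0]}' 120
python3 -m inch '{"delta_pos":[[0,0,-10],[0,0,-30],[0,0,-60],[0,0,-95],[0,0,-130],[0,0,-160],[0,0,-185],[0,0,-185]],"turn":[0,0,0,0,0,0,0,0],"claw":[0,0,0,0,0,0,0,0]}'
python3 -c "
from h import *
go(.45,-.05,.21,183.4)"
```

```text
time: 13.72
position: [0.3143, -0.3107, 0.024]
tool_rot: [-0.044, -3.139, -0.003]
wrist_force: [-1.2, 0.5, 6.2]
opening: 0.0128
grasp_force: 84.8
time: 14.38
position: [0.3167, -0.312, 0.2123]
tool_rot: [0.045, 3.138, -0.003]
wrist_force: [0.5, 1.1, -1.3]
opening: 0.0122
grasp_force: 118.6
delta [-125.7  265.8    2.2] turn -5.1 | pos [ 0.3167 -0.312   0.2123] yaw 178.3 tilt [ 0.003 -0.002 -1.   ] F [ 0.5  1.1 -1.3] open 0.0122 gf 118.6 t 14.3833
```

```bash

python3 -m inch '{"delta_pos":[[-20,30,0],[-40,65,0],[-60,100,0],[-80,140,0],[-100,180,0],[-112,220,0],[-125,255,0],[-126,266,0]],"turn":[-1,-2,-3,-4,-5,-5,-5,-5],"claw":[0,0,0,0,0,0,0,0]}'
python3 -c "
from h import *
go(.4453,.2527,.21,183.4)"
```

```text
time: 15.05
position: [0.451, -0.0409, 0.2087]
tool_rot: [-0.107, 3.139, 0.013]
wrist_force: [0.8, 0.5, -1.9]
opening: 0.0118
grasp_force: 118.5
delta [-14.2 293.3   1.1] turn 0.5 | pos [ 0.451  -0.0409  0.2087] yaw -176.1 tilt [ 0.001  0.008 -1.   ] F [ 0.8  0.5 -1.9] open 0.0118 gf 118.5 t 15.05
```

```bash

python3 -m inch '{"delta_pos":[[0,35,-2],[0,75,-2],[-2,115,-2],[-5,155,-2],[-8,195,0],[-10,235,0],[-14,270,0],[-14,290,0]],"turn":[0.5,0.5,0.5,0.5,0.5,0.5,0.5,0.5],"claw":[0,0,0,0,0,0,0,0]}'
python3 -m inch '{"delta_pos":[[0,3,0],[0,3,15],[0,3,45],[0,3,75],[0,3,100],[0,3,100],[0,3,100]],"turn":[0,0,0,0,0,0,0],"claw":[0,0,0,0,0,0,0]}'
python3 - <<'E'
from h import *
go(.4453,.2527,.0355,183.4)
for n in ['wrist','top']:
    d,P,T,K=cam(n);S,V=cv2.split(cv2.cvtColor(d['pixels'],cv2.COLOR_BGR2HSV))[1:];z=P[...,2]
    b=(P[...,0]>.44)&(P[...,0]<.60)&(P[...,1]>.13)&(P[...,1]<.36)&(z>.08)&(z<.13)&(S<60)&(V>120);rect(P,n,b)
    cv2.imwrite(f'pics/{n}6.png',d['pixels'])
E
```

```text
time: 15.72
position: [0.4441, 0.2469, 0.2085]
tool_rot: [0.087, -3.137, -0.009]
wrist_force: [0.5, -0.8, -1.6]
opening: 0.0119
grasp_force: 118.5
time: 16.3
position: [0.4433, 0.2434, 0.1081]
tool_rot: [0.079, -3.134, 0.002]
wrist_force: [0.1, 0.8, -1.2]
opening: 0.0121
grasp_force: 118.4
delta [-2.9  9.2 72.5] turn -0.5 | pos [0.4433 0.2434 0.1081] yaw -177.1 tilt [-0.007 -0.001 -1.   ] F [ 0.1  0.8 -1.2] open 0.0121 gf 118.4 t 16.3
wrist 5867 c [488.4 233.8] size [ 98.  154.2] ang 2.7 z 0.0997 mean [0.4799 0.2305 0.0977]
top 529 c [544.9 229. ] size [166.3  74.7] ang 74.4 z 0.1025 mean [0.547  0.2427 0.1026]
```

View pics/wrist6.png

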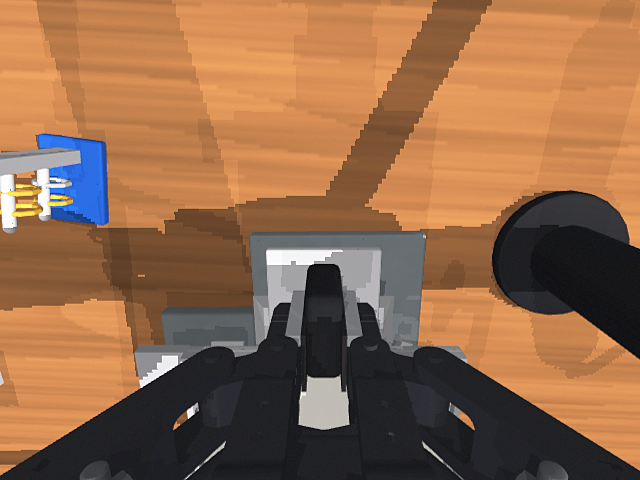

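The picture shows the clean tray held over the apron, grip at (322,300), about 9 mm to the right of the stand's centre line. I'll correct this before lowering.

```bash

python3 -m inch '{"delta_pos":[[8,5,0],[17,9,0],[18,9,20],[18,9,40],[18,9,50],[18,9,50],[18,9,50],[18,9,50]],"turn":[-0.5,-0.5,-0.5,-0.5,-0.5,-0.5,-0.5,-0.5],"claw":[0,0,0,0,0,0,0,0]}'
python3 -c "
from h import *
go(.4233,.2514,.0355,183.4)"
```

```text
time: 17.07
position: [0.4261, 0.254, 0.0607]
tool_rot: [0.094, -3.139, -0.005]
wrist_force: [0.7, 0.0, -2.0]
opening: 0.0122
grasp_force: 118.4
delta [ 2.9 -2.5 25.2] turn 0.0 | pos [0.4261 0.254  0.0607] yaw -176.6 tilt [-0.002  0.003 -1.   ] F [ 0.7  0.  -2. ] open 0.0122 gf 118.4 t 17.0667
```

```bash

python3 -m inch '{"delta_pos":[[3,-2,6],[3,-2,14],[3,-2,20],[3,-2,24],[3,-2,25],[3,-2,25],[3,-2,25]],"turn":[0,0,0,0,0,0,0],"claw":[0,0,0,0,0,0,0]}'
python3 -c "
from h import *
go(.4233,.2514,.0355,183.4)"
```

```text
time: 17.65
position: [0.4232, 0.2511, 0.036]
tool_rot: [0.094, -3.139, -0.003]
wrist_force: [-2.9, -2.1, 14.7]
opening: 0.0121
grasp_force: 121.5
delta [-0.1  0.2  0.5] turn 0.0 | pos [0.4232 0.2511 0.036 ] yaw -176.6 tilt [-0.001  0.002 -1.   ] F [-2.9 -2.1 14.7] open 0.0121 gf 121.5 t 17.65
```

```bash

python3 -m inch '{"delta_pos":[[-5,0,-1],[-12,0,-1],[-20,0,-1],[-30,0,-1],[-40,0,-1],[-50,0,-1],[-55,0,-1],[-55,0,-1]],"turn":[0,0,0,0,0,0,0,0],"claw":[0,0,0,0,0,0,0,0]}'
python3 -c "
from h import *
go(.5361,.2580,.0355,183.4)"
```

```text
time: 18.32
position: [0.4802, 0.2546, 0.0361]
tool_rot: [0.089, -3.14, -0.006]
wrist_force: [0.6, -0.9, 5.3]
opening: 0.0123
grasp_force: 120.0
delta [-56.    0.2   0.6] turn -0.1 | pos [0.4802 0.2546 0.0361] yaw -176.7 tilt [-0.001  0.004 -1.   ] F [ 0.6 -0.9  5.3] open 0.0123 gf 120.0 t 18.3167
```

```bash

python3 -m inch '{"delta_pos":[[-6,0,0],[-14,0,0],[-22,0,0],[-30,0,0],[-36,0,0],[-40,0,0],[-43,0,0],[-43,0,0]],"turn":[0,0,0,0,0,0,0,0],"claw":[0,0,0,0,0,0,0,0]}'
python3 -m inch '{"delta_pos":[[-4,0,0],[-8,0,0],[-11,0,0],[-13,0,0],[-15,0,0],[-15,0,0],[-15,0,0]],"turn":[0,0,0,0,0,0,0],"claw":[0,0,0,0,0,0,0]}'
python3 -c "
from h import *
go(.5361,.2580,.0355,183.4)"
```

```text
time: 18.98
position: [0.5223, 0.2573, 0.0361]
tool_rot: [0.091, -3.139, -0.005]
wrist_force: [-1.0, -0.5, 8.1]
opening: 0.0122
grasp_force: 120.1
time: 19.57
position: [0.5344, 0.2583, 0.0361]
tool_rot: [0.092, -3.135, -0.004]
wrist_force: [-7.2, -0.1, 11.2]
opening: 0.0122
grasp_force: 120.6
delta [-1.7 -0.4  0.6] turn -0.0 | pos [0.5344 0.2583 0.0361] yaw -176.6 tilt [-0.005  0.002 -1.   ] F [-7.2 -0.1 11.2] open 0.0122 gf 120.6 t 19.5667
```

```bash

python3 -m inch '{"delta_pos":[[-1,0,0],[-2,0,0],[-3,0,0],[-3,0,0],[-3,0,0]],"turn":[0,0,0,0,0],"claw":[0,0,0,0,0]}'
python3 -m inch '{"delta_pos":[[-1,0,0],[-2,0,0],[-3,0,0],[-3,0,0],[-3,0,0]],"turn":[0,0,0,0,0],"claw":[0,0,0,0,0]}'
```

```text
time: 19.98
position: [0.5371, 0.2585, 0.0362]
tool_rot: [0.092, -3.135, -0.004]
wrist_force: [-8.1, -0.9, 11.6]
opening: 0.012
grasp_force: 120.6
time: 20.4
position: [0.5383, 0.2587, 0.0361]
tool_rot: [0.093, -3.132, -0.003]
wrist_force: [-11.5, -0.3, 14.1]
opening: 0.0121
grasp_force: 121.2
```

```bash

python3 -m inch '{"delta_pos":[[-1,0,0],[-2,0,0],[-3,0,0],[-3,0,0],[-3,0,0]],"turn":[0,0,0,0,0],"claw":[0,0,0,0,0]}'
cat >> h.py <<'E'
def pad():
    for n in ['scene','top']:
        d,P,T,K=cam(n);H,S,V=cv2.split(cv2.cvtColor(d['pixels'],cv2.COLOR_BGR2HSV));z=P[...,2]
        m=((H<6)|(H>174))&(S>150)&(abs(P[...,0]-.555)<.03)&(abs(P[...,1]-.152)<.03)&(z>.015)&(z<.05);rect(P,n+' pad',cv2.erode(m.astype(np.uint8),np.ones((3,3)))>0)
    return d
E
python3 -c "
from h import *
for n in ['scene','top']:
    f=np.load(n+'0.npz');P=f['P'];H,S,V=cv2.split(cv2.cvtColor(f['I'],cv2.COLOR_BGR2HSV));z=P[...,2]
    m=((H<6)|(H>174))&(S>150)&(abs(P[...,0]-.555)<.03)&(abs(P[...,1]-.152)<.03)&(z>.015)&(z<.05);rect(P,n+' pad start',cv2.erode(m.astype(np.uint8),np.ones((3,3)))>0)
pad()"
```

```text
time: 20.82
position: [0.5385, 0.259, 0.0361]
tool_rot: [0.094, -3.127, -0.002]
wrist_force: [-17.3, -1.4, 19.1]
opening: 0.0124
grasp_force: 121.9
scene pad start 109 c [555.7 150. ] size [29.3 24.7] ang 5.8 z 0.0298 mean [0.5584 0.1505 0.0293]
top pad start 54 c [550.4 151. ] size [19.4 23.5] ang 88.7 z 0.0301 mean [0.5506 0.1513 0.0299]
scene pad 106 c [554.5 150. ] size [32. 25.] ang 3.8 z 0.0305 mean [0.5585 0.1508 0.0294]
top pad few 0
```

Hard against the end wall with the catch up again. I'll release, rise and check.

```bash

python3 -m inch '{"delta_pos":[[4,0,-1],[7,0,-1],[7,0,-1],[7,0,-1],[7,0,-1],[7,0,-1],[7,0,-1]],"turn":[0,0,0,0,0,0,0],"claw":[0,0,0.2,0.4,0.4,0.4,0.4]}' 60
python3 -m inch '{"delta_pos":[[0,0,-10],[0,0,-40],[0,0,-80],[20,0,-120],[40,0,-160],[50,0,-200],[50,0,-230],[50,0,-230]],"turn":[0,0,0,0,0,0,0,0],"claw":[0.4,0.4,0.4,0.4,0.4,0.4,0.4,0.4]}'
python3 - <<'E'
from h import *
d=pad();cv2.imwrite('pics/t7.png',d['pixels'])
d,P,T,K=cam('wrist');cv2.imwrite('pics/w7.png',d['pixels']);V=d['pixels'].max(-1);z=P[...,2]
b=(abs(P[...,0]-.535)<.04)&(abs(P[...,1]-.258)<.03)
rect(P,'grip',b&(z>.058)&(z<.07)&(V<70))
go(0.6,-.14,.3,90)
E
```

```text
time: 21.5
position: [0.5385, 0.2576, 0.0362]
tool_rot: [0.092, -3.138, -0.003]
wrist_force: [1.0, -0.5, 0.9]
opening: 0.0343
grasp_force: 0.0
time: 22.17
position: [0.4903, 0.2579, 0.2744]
tool_rot: [-0.095, 3.132, 0.015]
wrist_force: [0.2, 1.0, 0.4]
opening: 0.0342
grasp_force: 0.0
scene pad 112 c [556.4 150.2] size [28.6 24.7] ang 3.7 z 0.0299 mean [0.5588 0.1509 0.0289]
top pad 38 c [550.3 151.1] size [23.7 20.2] ang 1.5 z 0.0307 mean [0.5504 0.1506 0.0309]
grip 435 c [534.7 257.5] size [33.6 13. ] ang 3.6 z 0.0621 mean [0.5337 0.2577 0.0619]
delta [ -87.8 -399.7  -34. ] turn 93.4 | pos [0.4887 0.2539 0.2669] yaw -176.6 tilt [-0.002  0.002 -1.   ] F [ 0.2 -0.1  0.1] open 0.0342 gf 0.0 t 22.3167
```

View pics/w7.png

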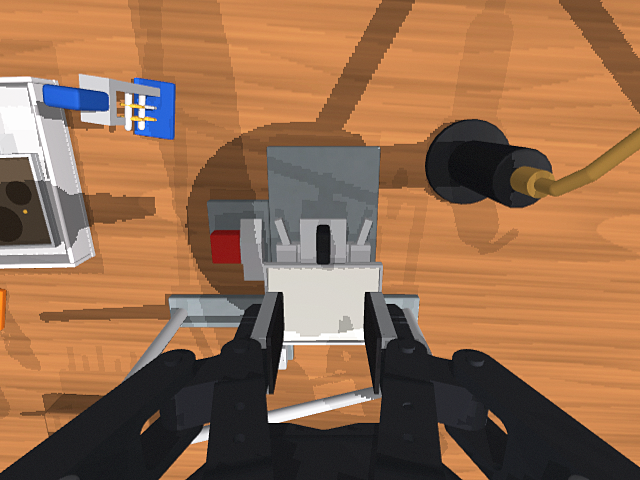

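The picture shows the clean tray home at (322,300), grip at (323,243), with the catch nose and pad up at (226,247). Now the racks.

```bash

python3 -m inch '{"delta_pos":[[0,-35,-15],[0,-75,-30],[0,-115,-50],[0,-155,-60],[0,-195,-60],[0,-235,-60],[-10,-275,-60],[-20,-310,-60]],"turn":[0,0,0,0,0,0,0,0],"claw":[0.4,0.4,0.4,0.4,0.4,0.4,0.4,0.4]}'
python3 -m inch '{"delta_pos":[[-10,-35,0],[-20,-75,0],[-30,-115,0],[-35,-130,0],[-35,-130,0],[-35,-130,0]],"turn":[0,0,0,0,0,0],"claw":[0.4,0.4,0.4,0.4,0.4,0.4]}'
python3 - <<'E'
from h import *
d,P,T,K=cam('wrist');cv2.imwrite('pics/w8.png',d['pixels']);np.savez('w8.npz',P=P,I=d['pixels'],T=T,K=K)
H,S,V=cv2.split(cv2.cvtColor(d['pixels'],cv2.COLOR_BGR2HSV));z=P[...,2]
for n,m,b in [('blue',(H>105)&(H<125)&(S>130),abs(P[...,1]+.25)<.05),('orange',(H>4)&(H<14)&(S>190)&(V>100),abs(P[...,1]+.145)<.045)]:
    b=b&(P[...,0]>.58)&(P[...,0]<.72)&m
    rect(P,n+' top',b&(z>.142)&(z<.156));rect(P,n+' foot',b&(z>.004)&(z<.012))
    w=(abs(P[...,1]-(-.25 if n=='blue' else -.145))<.045)&(P[...,0]>.58)&(P[...,0]<.72)&(S<60)
    rect(P,n+' bar',w&(z>.104)&(z<.113));rect(P,n+' pegs',w&(z>.058)&(z<.067))
go(0,0,.3,183.4)
E
```

```text
time: 22.98
position: [0.526, -0.058, 0.3241]
tool_rot: [0.09, -3.134, -0.001]
wrist_force: [1.2, -0.1, -1.1]
opening: 0.0342
grasp_force: 0.0
time: 23.48
position: [0.5689, -0.1827, 0.3231]
tool_rot: [0.089, -3.134, -0.006]
wrist_force: [0.1, 0.4, -0.1]
opening: 0.0338
grasp_force: 0.0
blue top 358 c [ 650.8 -246.3] size [23.  13.4] ang 66.1 z 0.1479 mean [ 0.65   -0.2461  0.1475]
blue foot 679 c [ 654.5 -247.9] size [39.1 54.4] ang 65.2 z 0.0062 mean [ 0.6488 -0.2469  0.0063]
blue bar 259 c [ 641.7 -241.7] size [21.8 12.1] ang 65.5 z 0.1083 mean [ 0.6411 -0.2417  0.108 ]
blue pegs 37 c [ 636.6 -239.2] size [13.9  1.5] ang 63.5 z 0.0626 mean [ 0.6369 -0.2393  0.0627]
orange top 136 c [ 647.9 -146.1] size [19.4 13.7] ang 78.1 z 0.147 mean [ 0.6453 -0.1482  0.1464]
orange foot 373 c [ 652.7 -144.7] size [40.1 56.2] ang 75.9 z 0.0063 mean [ 0.6461 -0.1538  0.0062]
orange bar 278 c [ 648.8 -143.9] size [22.1 34.3] ang 76.1 z 0.1084 mean [ 0.6394 -0.1429  0.1081]
orange pegs 35 c [ 638.6 -145.7] size [11.5 22.9] ang 47.7 z 0.0622 mean [ 0.6336 -0.1423  0.0623]
delta [557.  214.6  27.7] turn 0.0 | pos [ 0.569  -0.1809  0.3238] yaw -176.6 tilt [-0.006  0.004 -1.   ] F [-0.2  0.7 -0.8] open 0.0344 gf 0.0 t 23.5333
```

View pics/w8.png

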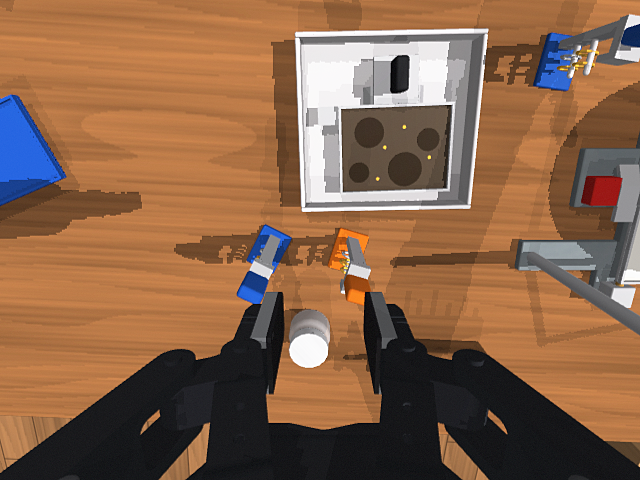

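The picture shows the blue rack at (265,265), the orange rack at (352,265), and the jar between the fingers at (309,340). I'll measure the rail near its high end from this view and check the joint values.

```bash
python3 - <<'E'
from h import *
th=np.radians(3.4);Rm=np.array([[np.cos(th),-np.sin(th)],[np.sin(th),np.cos(th)]]);o=np.array([.588,.2612])
for n in ['w1','w4','w8','top0','scene0']:
    P=np.load(n+'.npz')['P'];q=P.reshape(-1,3);q=q[~np.isnan(q[:,0])]
    s=(q[:,:2]-o)@Rm;y=s[:,1];e=q[:,2]-(.222-.3249*(y+.170))
    m=(abs(s[:,0]-.045)<.012)&(abs(e)<.014)&(y>-.165)&(y<.06)
    for a,b in [(-.165,-.12),(-.12,-.08),(-.08,-.03),(-.03,.06)]:
        k=m&(y>a)&(y<b)
        if k.sum()>10: print(n,a,k.sum(),'x mid',((np.percentile(s[k,0],3)+np.percentile(s[k,0],97))/2).round(4),'top e',np.percentile(e[k],[50,90,97]).round(4))
print(ctrl.sense()['q'].round(2))
go(.651,-.2463,.25,245)
E
```

```text
w1 -0.03 509 x mid 0.0446 top e [-0.0023 -0.0001  0.0006]
top0 -0.165 53 x mid 0.0444 top e [-0.0011  0.0031  0.004 ]
top0 -0.12 43 x mid 0.0448 top e [-0.0006  0.0033  0.0037]
top0 -0.08 56 x mid 0.0442 top e [-0.0006  0.0019  0.0036]
top0 -0.03 93 x mid 0.0446 top e [-0.0007  0.0035  0.0049]
scene0 -0.165 104 x mid 0.0466 top e [-0.0013  0.0013  0.0024]
scene0 -0.12 98 x mid 0.0457 top e [-0.0012  0.0015  0.0019]
scene0 -0.08 119 x mid 0.0459 top e [-0.0019  0.0012  0.0025]
scene0 -0.03 210 x mid 0.0463 top e [-0.0016  0.0014  0.0019]
[ 0.65  0.64 -0.77  1.5   0.46  1.19  1.43]
delta [-78.3 -70.5  73.1] turn -61.6 | pos [ 0.569  -0.1809  0.3238] yaw -176.6 tilt [-0.006  0.004 -1.   ] F [-0.2  0.7 -0.8] open 0.0344 gf 0.0 t 23.5333
```

```bash

python3 -m inch '{"delta_pos":[[-10,-10,0],[-20,-20,0],[-30,-30,5],[-40,-40,10],[-50,-50,20],[-60,-60,30],[-70,-70,35],[-78,-70.5,40]],"turn":[-7,-14,-21,-28,-35,-42,-49,-56],"claw":[0.6,0.6,0.6,0.6,0.6,0.6,0.6,0.6]}'
python3 -m inch '{"delta_pos":[[0,0,10],[0,0,20],[0,0,20],[0,0,20]],"turn":[-5.6,-5.6,-5.6,-5.6],"claw":[0.6,0.6,0.6,0.6]}'
python3 - <<'E'
from h import *
go(.651,-.2463,.20,245)
d,P,T,K=cam('wrist');cv2.imwrite('pics/w9.png',d['pixels'])
H,S,V=cv2.split(cv2.cvtColor(d['pixels'],cv2.COLOR_BGR2HSV));z=P[...,2]
m=(H>105)&(H<125)&(S>130)&(abs(P[...,1]+.25)<.05)&(abs(P[...,0]-.65)<.05);rect(P,'top',m&(z>.142)&(z<.156));print(ctrl.sense()['q'].round(2))
E
```

```text
time: 24.2
position: [0.6518, -0.2478, 0.2836]
tool_rot: [1.563, -2.721, -0.005]
wrist_force: [-0.1, -0.4, 0.2]
opening: 0.0511
grasp_force: 0.0
time: 24.53
position: [0.651, -0.2463, 0.2643]
tool_rot: [1.686, -2.648, -0.007]
wrist_force: [-0.3, 0.5, 1.1]
opening: 0.0509
grasp_force: 0.0
delta [ 0.1 -0.3 64.3] turn -0.0 | pos [ 0.651  -0.2463  0.2643] yaw -115.0 tilt [-0.005  0.002 -1.   ] F [-0.3  0.5  1.1] open 0.0509 gf 0.0 t 24.5333
top 574 c [ 651.5 -247.1] size [23.1 13.2] ang 64.7 z 0.1481 mean [ 0.6513 -0.248   0.1479]
[ 0.71  0.91 -0.97  1.25  0.73  1.34  2.48]
```

```bash

for i in 1 2 3; do :; done
python3 -m inch '{"delta_pos":[[0,0,0],[0,0,0],[0,0,0],[0,0,0],[0,0,0],[0,0,0],[0,0,0],[0,0,0]],"turn":[7,14,21,28,35,42,49,56],"claw":[0.6,0.6,0.6,0.6,0.6,0.6,0.6,0.6]}' >/dev/null
python3 -m inch '{"delta_pos":[[0,0,0],[0,0,0],[0,0,0],[0,0,0],[0,0,0],[0,0,0],[0,0,0],[0,0,0]],"turn":[7,14,21,28,35,42,49,56],"claw":[0.6,0.6,0.6,0.6,0.6,0.6,0.6,0.6]}' >/dev/null
python3 -m inch '{"delta_pos":[[0,0,0],[0,0,0],[0,0,0],[0,0,0],[0,0,0],[0,0,0],[0,0,0],[0,0,0]],"turn":[7,14,21,28,35,42,49,56],"claw":[0.6,0.6,0.6,0.6,0.6,0.6,0.6,0.6]}' >/dev/null
python3 -m inch '{"delta_pos":[[0,0,0],[0,0,0],[0,0,20],[0,0,30],[0,0,30]],"turn":[7,12,12,12,12],"claw":[0.6,0.6,0.6,0.6,0.6]}'
python3 - <<'E'
from h import *
go(.6512,-.2470,.115,65)
d,P,T,K=cam('wrist');cv2.imwrite('pics/w9.png',d['pixels'])
H,S,V=cv2.split(cv2.cvtColor(d['pixels'],cv2.COLOR_BGR2HSV));z=P[...,2]
m=(H>105)&(H<125)&(S>130)&(abs(P[...,1]+.25)<.05)&(abs(P[...,0]-.65)<.05);rect(P,'top',m&(z>.142)&(z<.156));print(ctrl.sense()['q'].round(2))
E
```

```text
time: 27.0
position: [0.6499, -0.2462, 0.2329]
tool_rot: [-2.643, -1.685, 0.007]
wrist_force: [-0.7, 0.1, -0.7]
opening: 0.0511
grasp_force: 0.0
delta [ -0.2   2.5 117.8] turn 0.0 | pos [ 0.6499 -0.2462  0.2329] yaw 65.0 tilt [-0.007  0.004 -1.   ] F [-0.7  0.1 -0.7] open 0.0511 gf 0.0 t 27.0
top 730 c [ 652.  -246.2] size [23.2 13.1] ang 65.4 z 0.1478 mean [ 0.6524 -0.2454  0.1476]
[ 0.4   0.79 -0.21  1.31  0.17  1.06 -0.27]
```

```bash

python3 -m inch '{"delta_pos":[[0,2,30],[0,2,60],[0,2,85],[0,2,105],[0,2,116],[0,2,117],[0,2,117],[0,2,117]],"turn":[0,0,0,0,0,0,0,0],"claw":[0.6,0.6,0.6,0.6,0.6,0.6,0.6,0.6]}'
python3 -m inch '{"delta_pos":[[0,0,0],[0,0,0],[0,0,0],[0,0,0],[0,0,0],[0,0,0],[0,0,0],[0,0,0]],"turn":[0,0,0,0,0,0,0,0],"claw":[0.4,0.3,0,0,0,0,0,0]}' 100
python3 -m inch '{"delta_pos":[[0,0,-10],[0,0,-40],[0,0,-75],[0,0,-110],[0,0,-140],[0,0,-160],[0,0,-160]],"turn":[0,0,0,0,0,0,0],"claw":[0,0,0,0,0,0,0]}'
python3 -c "
from h import *
go(.595,.15,.27,93.4)"
```

```text
time: 27.72
position: [0.6544, -0.2483, 0.1199]
tool_rot: [-2.649, -1.687, -0.002]
wrist_force: [0.8, -0.0, 1.1]
opening: 0.0512
grasp_force: 0.0
time: 28.38
position: [0.6535, -0.2481, 0.1189]
tool_rot: [-2.648, -1.687, 0.001]
wrist_force: [-1.4, 1.0, 5.5]
opening: 0.0126
grasp_force: 97.7
time: 28.97
position: [0.6562, -0.249, 0.2839]
tool_rot: [2.646, 1.685, 0.009]
wrist_force: [0.8, -0.6, -1.9]
opening: 0.0129
grasp_force: 98.0
delta [ 335.6 -224.4   13.2] turn -28.4 | pos [ 0.6562 -0.249   0.2839] yaw 65.0 tilt [ 0.007 -0.001 -1.   ] F [ 0.8 -0.6 -1.9] open 0.0129 gf 98.0 t 28.9667
```

```bash

python3 -c "
from h import *
go(.57,.0,.285,93.4)"
python3 -m inch '{"delta_pos":[[20,-20,-5],[45,-45,-5],[70,-75,-5],[100,-105,-5],[130,-135,-5],[160,-165,-5],[185,-180,-5],[190,-183,-5]],"turn":[-4,-8,-12,-16,-20,-24,-28,-28.4],"claw":[0,0,0,0,0,0,0,0]}'
python3 -c "
from h import *
go(.583,.1618,.2445,93.4)"
```

```text
delta [ 189.1 -183.4   -1.9] turn -28.4 | pos [ 0.6562 -0.249   0.2839] yaw 65.0 tilt [ 0.007 -0.001 -1.   ] F [ 0.8 -0.6 -1.9] open 0.0129 gf 98.0 t 28.9667
time: 29.63
position: [0.5656, 0.0098, 0.2833]
tool_rot: [-2.133, -2.294, -0.003]
wrist_force: [-0.4, 0.7, -1.8]
opening: 0.0127
grasp_force: 97.9
delta [150.   28.6  39.9] turn 0.8 | pos [0.5656 0.0098 0.2833] yaw 94.2 tilt [-0.005  0.008 -1.   ] F [-0.4  0.7 -1.8] open 0.0127 gf 97.9 t 29.6333
```

```bash

python3 -m inch '{"delta_pos":[[30,5,0],[60,5,0],[95,5,0],[125,5,0],[148,5,10],[150,10,25],[150,15,38],[150,15,38]],"turn":[0.8,0.8,0.8,0.8,0.8,0.8,0.8,0.8],"claw":[0,0,0,0,0,0,0,0]}'
python3 -m inch '{"delta_pos":[[0,0,0],[0,0,0],[0,0,0]],"turn":[0,0,0],"claw":[0,0,0]}'
python3 - <<'E'
from h import *
go(.6378,.165,.2445,93.4)
f,P,T,K=cam('scene');cv2.imwrite('pics/s10.png',cv2.resize(f['pixels'][160:360,340:560],None,fx=3,fy=3,interpolation=cv2.INTER_CUBIC))
z=P[...,2];S,V=cv2.split(cv2.cvtColor(f['pixels'],cv2.COLOR_BGR2HSV))[1:]
m=(abs(P[...,1]-.163)<.02)&(P[...,0]>.54)&(P[...,0]<.66)&(z>.1)&(z<.14);rect(P,'foot',m)
E
```

```text
time: 30.3
position: [0.5729, 0.1501, 0.2423]
tool_rot: [-2.168, -2.267, 0.011]
wrist_force: [-0.0, -1.1, -1.6]
opening: 0.0125
grasp_force: 97.9
time: 30.55
position: [0.5744, 0.1509, 0.2465]
tool_rot: [-2.171, -2.267, -0.0]
wrist_force: [-0.1, 0.5, -1.6]
opening: 0.0128
grasp_force: 97.9
delta [11.4 63.9  1.9] turn -0.9 | pos [0.5744 0.1509 0.2465] yaw 92.5 tilt [-0.002  0.002 -1.   ] F [-0.1  0.5 -1.6] open 0.0128 gf 97.9 t 30.55
foot 140 c [578.1 156.9] size [26.9 58.5] ang 89.7 z 0.1353 mean [0.5904 0.1571 0.1349]
```

View pics/s10.png

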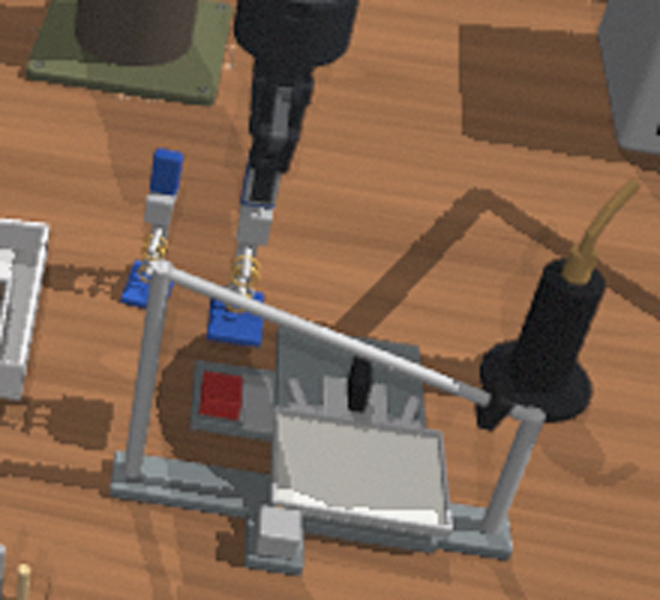

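The picture shows the blue rack held upright behind the rail at (245,260), hook lip facing the rail.

```bash

python3 -m inch '{"delta_pos":[[6,10,1],[11,20,1.5],[11,30,1.5],[11,34,1.5],[11,34,1.5],[11,34,1.5],[11,34,1.5]],"turn":[-0.9,-0.9,-0.9,-0.9,-0.9,-0.9,-0.9],"claw":[0,0,0,0,0,0,0]}'
python3 -c "
from h import *
go(.6378,.165,.2445,93.4)"
```

```text
time: 31.18
position: [0.6068, 0.1641, 0.2446]
tool_rot: [-2.151, -2.285, 0.002]
wrist_force: [-1.5, 0.3, -1.6]
opening: 0.0127
grasp_force: 98.1
delta [-1. 31. -0.] turn 0.1 | pos [0.6068 0.1641 0.2446] yaw 93.5 tilt [-0.003  0.002 -1.   ] F [-1.5  0.3 -1.6] open 0.0127 gf 98.1 t 31.1833
```

```bash

python3 -m inch '{"delta_pos":[[0,4,0],[0,8,0],[0,12,0],[0,15,0],[0,15,0]],"turn":[0,0,0,0,0],"claw":[0,0,0,0,0]}'
python3 -c "
from h import *
go(.6378,.165,.2445,93.4)"
```

```text
time: 31.6
position: [0.6232, 0.1654, 0.2442]
tool_rot: [-2.151, -2.285, -0.0]
wrist_force: [0.1, -0.8, -1.3]
opening: 0.0125
grasp_force: 98.2
delta [-1.3 14.5 -0.3] turn 0.1 | pos [0.6232 0.1654 0.2442] yaw 93.5 tilt [-0.002  0.002 -1.   ] F [ 0.1 -0.8 -1.3] open 0.0125 gf 98.2 t 31.6
```

```bash

python3 -m inch '{"delta_pos":[[0,4,0],[0,8,0],[0,12,0],[0,14.5,0],[0,14.5,0],[0,14.5,0]],"turn":[0,0,0,0,0,0],"claw":[0,0,0,0,0,0]}'
python3 -c "
from h import *
go(.6378,.165,.2245,93.4)"
```

```text
time: 32.1
position: [0.6369, 0.1663, 0.2442]
tool_rot: [-2.15, -2.285, 0.001]
wrist_force: [1.0, -0.6, -1.5]
opening: 0.0127
grasp_force: 98.2
delta [-1.4  0.9 19.7] turn 0.1 | pos [0.6369 0.1663 0.2442] yaw 93.5 tilt [-0.003  0.002 -1.   ] F [ 1.  -0.6 -1.5] open 0.0127 gf 98.2 t 32.1
```

```bash

python3 -m inch '{"delta_pos":[[0,1,4],[0,1,8],[0,1,12],[0,1,15],[0,1,15],[0,1,15]],"turn":[0,0,0,0,0,0],"claw":[0,0,0,0,0,0]}'
python3 -m inch '{"delta_pos":[[0,0,1],[0,0,2],[0,0,3],[0,0,3]],"turn":[0,0,0,0],"claw":[0,0,0,0]}'
```

```text
time: 32.6
position: [0.6376, 0.1663, 0.2289]
tool_rot: [-2.15, -2.285, 0.002]
wrist_force: [0.3, -0.8, -1.5]
opening: 0.0126
grasp_force: 98.1
time: 32.93
position: [0.6377, 0.1664, 0.2262]
tool_rot: [-2.15, -2.286, 0.001]
wrist_force: [-0.7, 0.6, -1.2]
opening: 0.0126
grasp_force: 98.1
```

```bash

python3 -m inch '{"delta_pos":[[0,0,1],[0,0,2],[0,0,2],[0,0,2]],"turn":[0,0,0,0],"claw":[0,0,0,0]}'
python3 -m inch '{"delta_pos":[[0,0,1],[0,0,2],[0,0,2],[0,0,2]],"turn":[0,0,0,0],"claw":[0,0,0,0]}'
```

```text
time: 33.27
position: [0.6377, 0.1664, 0.2242]
tool_rot: [-2.15, -2.286, 0.001]
wrist_force: [-0.7, 0.0, -1.0]
opening: 0.0126
grasp_force: 98.1
time: 33.6
position: [0.6378, 0.1664, 0.2223]
tool_rot: [-2.15, -2.286, 0.001]
wrist_force: [0.8, -0.6, -1.4]
opening: 0.0123
grasp_force: 98.1
```

```bash

python3 -m inch '{"delta_pos":[[0,0,1],[0,0,2],[0,0,2],[0,0,2]],"turn":[0,0,0,0],"claw":[0,0,0,0]}'
python3 -m inch '{"delta_pos":[[0,0,1],[0,0,2],[0,0,2],[0,0,2]],"turn":[0,0,0,0],"claw":[0,0,0,0]}'
python3 - <<'E'
from h import *
f,P,T,K=cam('scene');cv2.imwrite('pics/s11.png',cv2.resize(f['pixels'][180:330,370:540],None,fx=4,fy=4,interpolation=cv2.INTER_CUBIC))
E
```

```text
time: 33.93
position: [0.6384, 0.1673, 0.2211]
tool_rot: [-2.15, -2.286, -0.003]
wrist_force: [0.4, 1.5, 3.0]
opening: 0.0128
grasp_force: 98.6
time: 34.27
position: [0.6389, 0.1682, 0.2204]
tool_rot: [-2.15, -2.287, -0.007]
wrist_force: [-0.4, 3.1, 8.9]
opening: 0.0124
grasp_force: 99.8
```

View pics/s11.png

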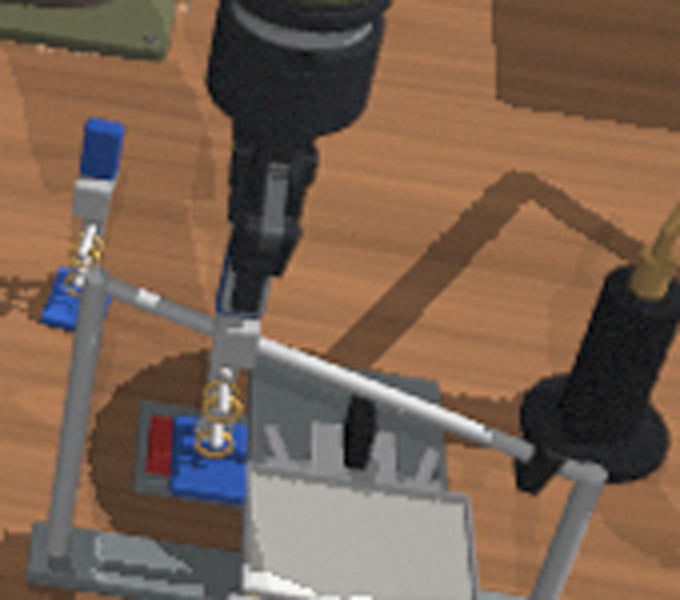

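The picture shows the hook over the rail at (238,335), lip in front. The rail carries the rack (about 9 N up), so I'll release.

```bash

python3 -m inch '{"delta_pos":[[0,0,-2],[0,0,-2],[0,0,-2],[0,0,-2],[0,0,-2],[0,0,-2]],"turn":[0,0,0,0,0,0],"claw":[0.2,0.5,0.5,0.5,0.5,0.5]}' 40
python3 -m inch '{"delta_pos":[[0,0,-10],[0,0,-40],[0,0,-70],[0,0,-80],[0,0,-80],[0,0,-80]],"turn":[0,0,0,0,0,0],"claw":[0.5,0.5,0.5,0.5,0.5,0.5]}'
python3 - <<'E'
from h import *
f,P,T,K=cam('scene');cv2.imwrite('pics/s12.png',cv2.resize(f['pixels'][180:340,370:550],None,fx=3.5,fy=3.5,interpolation=cv2.INTER_CUBIC))
E
```

```text
time: 34.82
position: [0.6376, 0.1661, 0.2199]
tool_rot: [-2.15, -2.285, 0.002]
wrist_force: [-0.2, 0.2, 0.3]
opening: 0.0426
grasp_force: 0.0
time: 35.32
position: [0.6381, 0.1662, 0.3009]
tool_rot: [-2.151, -2.286, -0.001]
wrist_force: [0.2, -0.5, -0.6]
opening: 0.0428
grasp_force: 0.0
```

View pics/s12.png

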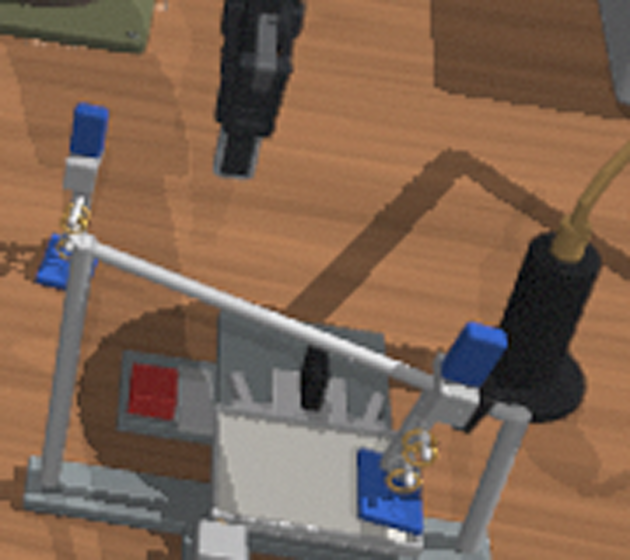

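The blue rack slid down and hangs at the stop (465,385 in the crop). Now the orange one.

```bash
python3 -c "
from h import *
go(.6488,-.1438,.25,76)"
```

```text
delta [-309.9   -7.3   49.2] turn 17.5 | pos [0.6374 0.1659 0.2996] yaw 93.5 tilt [-0.004  0.001 -1.   ] F [ 0.2 -0.5 -0.4] open 0.0427 gf 0.0 t 35.3667
```

```bash

python3 -m inch '{"delta_pos":[[-30,0,0],[-70,0,0],[-110,0,0],[-150,0,0],[-190,0,0],[-230,-3,0],[-270,-5,0],[-305,-7,10]],"turn":[2,4,7,10,13,16,17.5,17.5],"claw":[0.6,0.6,0.6,0.6,0.6,0.6,0.6,0.6]}'
python3 -m inch '{"delta_pos":[[-4,-2,20],[-5,-2,40],[-5,-2,40],[-5,-2,40]],"turn":[0,0,0,0],"claw":[0.6,0.6,0.6,0.6]}'
python3 - <<'E'
from h import *
d,P,T,K=cam('wrist');cv2.imwrite('pics/w13.png',d['pixels'])
H,S,V=cv2.split(cv2.cvtColor(d['pixels'],cv2.COLOR_BGR2HSV));z=P[...,2]
b=(abs(P[...,1]+.145)<.05)&(abs(P[...,0]-.65)<.05);m=(H>3)&(H<16)&(S>150)&b
rect(P,'top',m&(z>.142)&(z<.156));rect(P,'bar',b&(S<60)&(z>.104)&(z<.113));rect(P,'foot',m&(z>.004)&(z<.011));go(.6488,-.1438,.115,76)
E
```

```text
time: 36.03
position: [0.6494, -0.142, 0.2896]
tool_rot: [-2.477, -1.929, 0.003]
wrist_force: [0.7, -0.9, -0.3]
opening: 0.0512
grasp_force: 0.0
time: 36.37
position: [0.6449, -0.1424, 0.2476]
tool_rot: [-2.469, -1.93, 0.006]
wrist_force: [0.3, 0.6, 0.8]
opening: 0.0514
grasp_force: 0.0
top 681 c [ 648.9 -143.4] size [23.2 13.9] ang 76.2 z 0.1479 mean [ 0.649  -0.1427  0.1477]
bar 678 c [ 648.7 -144. ] size [22.4 33.7] ang 76.5 z 0.1082 mean [ 0.6491 -0.143   0.1082]
foot 1106 c [ 653.2 -144. ] size [39.3 55.2] ang 75.0 z 0.0062 mean [ 0.6568 -0.1378  0.0062]
delta [ -1.4   3.7 134.2] turn 0.1 | pos [ 0.6461 -0.142   0.2492] yaw 76.1 tilt [-0.004  0.003 -1.   ] F [0.7 0.1 0.4] open 0.0512 gf 0.0 t 36.4167
```

```bash

python3 -m inch '{"delta_pos":[[-1,3,35],[-1,3,70],[-1,3,100],[-1,3,120],[-1,3,132],[-1,3,133],[-1,3,133],[-1,3,133]],"turn":[0,0,0,0,0,0,0,0],"claw":[0.6,0.6,0.6,0.6,0.6,0.6,0.6,0.6]}'
python3 -m inch '{"delta_pos":[[0,0,0],[0,0,0],[0,0,0],[0,0,0],[0,0,0],[0,0,0],[0,0,0],[0,0,0]],"turn":[0,0,0,0,0,0,0,0],"claw":[0.4,0.3,0,0,0,0,0,0]}' 100
python3 -m inch '{"delta_pos":[[0,0,-10],[0,0,-40],[0,0,-75],[0,0,-110],[0,0,-140],[0,0,-165],[0,0,-165]],"turn":[0,0,0,0,0,0,0],"claw":[0,0,0,0,0,0,0]}'
python3 -c "
from h import *
go(.567,.01,.285,93.4)"
```

```text
time: 37.08
position: [0.6503, -0.1442, 0.1187]
tool_rot: [-2.475, -1.934, -0.003]
wrist_force: [-0.3, -0.1, 0.2]
opening: 0.0512
grasp_force: 0.0
time: 37.75
position: [0.6487, -0.1443, 0.1178]
tool_rot: [-2.474, -1.932, 0.001]
wrist_force: [-2.1, 0.3, 5.8]
opening: 0.0125
grasp_force: 97.6
time: 38.33
position: [0.6525, -0.145, 0.2886]
tool_rot: [2.472, 1.93, 0.012]
wrist_force: [0.9, 0.0, -0.9]
opening: 0.0126
grasp_force: 98.0
delta [ 129.6 -120.5    2.9] turn -17.4 | pos [ 0.6525 -0.145   0.2886] yaw 76.0 tilt [ 0.009  0.    -1.   ] F [ 0.9  0.  -0.9] open 0.0126 gf 98.0 t 38.3333
```

```bash

python3 -m inch '{"delta_pos":[[20,-25,0],[45,-50,0],[70,-75,0],[95,-100,0],[120,-118,0],[129,-120,0],[129,-120,0]],"turn":[-3,-6,-9,-12,-15,-17.4,-17.4],"claw":[0,0,0,0,0,0,0]}'
python3 -c "
from h import *
go(.5855,.1612,.2433,93.4)"
```

```text
time: 38.92
position: [0.563, 0.0137, 0.2823]
tool_rot: [-2.142, -2.291, -0.002]
wrist_force: [0.3, -0.2, -2.6]
opening: 0.0128
grasp_force: 98.2
delta [145.5  32.4  39.6] turn 0.4 | pos [0.563  0.0137 0.2823] yaw 93.8 tilt [-0.003  0.004 -1.   ] F [ 0.3 -0.2 -2.6] open 0.0128 gf 98.2 t 38.9167
```

```bash

python3 -m inch '{"delta_pos":[[30,5,0],[60,5,0],[95,5,0],[125,8,0],[145,15,10],[146,20,25],[146,25,39],[146,25,39]],"turn":[0.4,0.4,0.4,0.4,0.4,0.4,0.4,0.4],"claw":[0,0,0,0,0,0,0,0]}'
python3 -m inch '{"delta_pos":[[0,0,0],[0,0,0],[0,0,0],[0,0,0]],"turn":[0,0,0,0],"claw":[0,0,0,0]}'
python3 -c "
from h import *
go(.6378,.165,.2433,93.4)"
```

```text
time: 39.58
position: [0.5799, 0.1535, 0.2398]
tool_rot: [-2.164, -2.272, 0.011]
wrist_force: [-0.1, -1.0, -2.3]
opening: 0.013
grasp_force: 98.1
time: 39.92
position: [0.5805, 0.1562, 0.2443]
tool_rot: [-2.162, -2.276, -0.001]
wrist_force: [-1.1, -1.1, -2.2]
opening: 0.0128
grasp_force: 98.1
delta [ 5.8 57.7  0.9] turn -0.5 | pos [0.5805 0.1562 0.2443] yaw 92.9 tilt [-0.001  0.002 -1.   ] F [-1.1 -1.1 -2.2] open 0.0128 gf 98.1 t 39.9167
```

```bash

python3 -m inch '{"delta_pos":[[3,8,0.5],[6,16,0.5],[6,24,0.5],[6,28,0.5],[6,28,0.5],[6,28,0.5]],"turn":[-0.5,-0.5,-0.5,-0.5,-0.5,-0.5],"claw":[0,0,0,0,0,0]}'
python3 -m inch '{"delta_pos":[[0,4,0],[0,8,0],[0,12,0],[0,15,0],[0,15,0]],"turn":[0,0,0,0,0],"claw":[0,0,0,0,0]}'
python3 -c "
from h import *
go(.6378,.165,.2433,93.4)"
```

```text
time: 40.42
position: [0.6077, 0.1639, 0.2429]
tool_rot: [-2.151, -2.285, 0.001]
wrist_force: [-0.4, -0.2, -1.5]
opening: 0.0129
grasp_force: 98.2
time: 40.83
position: [0.6235, 0.1652, 0.2428]
tool_rot: [-2.151, -2.286, -0.0]
wrist_force: [-0.0, 0.4, -2.3]
opening: 0.0127
grasp_force: 98.2
delta [-1.1 14.3 -0.5] turn 0.1 | pos [0.6235 0.1652 0.2428] yaw 93.5 tilt [-0.002  0.002 -1.   ] F [-0.   0.4 -2.3] open 0.0127 gf 98.2 t 40.8333
```

Same as for the first rack, no contact. Move on over the rail and lower.

```bash

python3 -m inch '{"delta_pos":[[0,4,0],[0,8,0],[0,12,0],[0,15,0],[0,15,0],[0,15,0]],"turn":[0,0,0,0,0,0],"claw":[0,0,0,0,0,0]}'
python3 -m inch '{"delta_pos":[[0,0,4],[0,0,8],[0,0,12],[0,0,16],[0,0,19],[0,0,19],[0,0,19]],"turn":[0,0,0,0,0,0,0],"claw":[0,0,0,0,0,0,0]}'
python3 -m inch '{"delta_pos":[[0,0,1],[0,0,2],[0,0,3],[0,0,4],[0,0,4]],"turn":[0,0,0,0,0],"claw":[0,0,0,0,0]}'
```

```text
time: 41.33
position: [0.6378, 0.1661, 0.2427]
tool_rot: [-2.151, -2.285, 0.001]
wrist_force: [-0.9, 0.8, -2.8]
opening: 0.0125
grasp_force: 98.3
time: 41.92
position: [0.6374, 0.1661, 0.2235]
tool_rot: [-2.15, -2.286, 0.002]
wrist_force: [-0.5, 0.1, -1.1]
opening: 0.0127
grasp_force: 98.2
time: 42.33
position: [0.638, 0.1668, 0.2204]
tool_rot: [-2.15, -2.286, -0.002]
wrist_force: [-0.5, 1.4, 0.2]
opening: 0.0127
grasp_force: 98.6
```

```bash

python3 -m inch '{"delta_pos":[[0,0,1],[0,0,2],[0,0,2]],"turn":[0,0,0],"claw":[0,0,0]}'
python3 -m inch '{"delta_pos":[[0,0,-2],[0,0,-2],[0,0,-2],[0,0,-2],[0,0,-2],[0,0,-2]],"turn":[0,0,0,0,0,0],"claw":[0.2,0.5,0.5,0.5,0.5,0.5]}' 40
python3 -m inch '{"delta_pos":[[0,0,-10],[0,0,-40],[0,0,-70],[0,0,-80],[-10,-20,-80],[-20,-40,-80],[-20,-60,-80],[-20,-60,-80]],"turn":[0,0,0,0,0,0,0,0],"claw":[0.5,0.5,0.5,0.5,0.5,0.5,0.5,0.5]}'
python3 -m inch '{"delta_pos":[[0,0,0],[0,0,0],[0,0,0],[0,0,0],[0,0,0],[0,0,0],[0,0,0],[0,0,0]],"turn":[0,0,0,0,0,0,0,0],"claw":[0.5,0.5,0.5,0.5,0.5,0.5,0.5,0.5]}'
python3 - <<'E'
from h import *
th=np.radians(3.4);Rm=np.array([[np.cos(th),-np.sin(th)],[np.sin(th),np.cos(th)]]);o=np.array([.588,.2612])
f,P,T,K=cam('scene');cv2.imwrite('pics/s14.png',cv2.resize(f['pixels'][150:350,190:550],None,fx=2.2,fy=2.2,interpolation=cv2.INTER_CUBIC))
H,S,V=cv2.split(cv2.cvtColor(f['pixels'],cv2.COLOR_BGR2HSV));z=P[...,2]
s=(P[...,:2]-o)@Rm
for n,m in [('blue',(H>105)&(H<125)&(S>130)),('orange',(H>3)&(H<16)&(S>190)&(V>100))]:
    k=m&(abs(s[...,0]-.045)<.05)&(z>.14)&(z<.26)&(s[...,1]<.13);q=s[k];print(n,k.sum(),np.median(q,0).round(4),np.median(z[k]).round(4))
pad()
E
```

```text
time: 42.58
position: [0.6386, 0.1679, 0.2196]
tool_rot: [-2.15, -2.287, -0.006]
wrist_force: [-0.2, 1.9, 6.3]
opening: 0.0126
grasp_force: 99.7
time: 43.08
position: [0.6375, 0.166, 0.2195]
tool_rot: [-2.15, -2.285, 0.002]
wrist_force: [-0.3, 0.6, -0.2]
opening: 0.0425
grasp_force: 0.0
time: 43.75
position: [0.5756, 0.1415, 0.3007]
tool_rot: [-2.149, -2.285, 0.006]
wrist_force: [-1.0, 0.9, -0.4]
opening: 0.0427
grasp_force: 0.0
time: 44.42
position: [0.5792, 0.1425, 0.2998]
tool_rot: [-2.15, -2.286, 0.001]
wrist_force: [-0.2, -0.2, -0.2]
opening: 0.0426
grasp_force: 0.0
blue 201 [0.0551 0.0583] 0.1863
orange 1 [0.0551 0.0236] 0.1747
scene pad 116 c [554.9 150.3] size [32.1 24.8] ang 3.5 z 0.0303 mean [0.559  0.151  0.0292]
top pad few 0
```

View pics/s14.png

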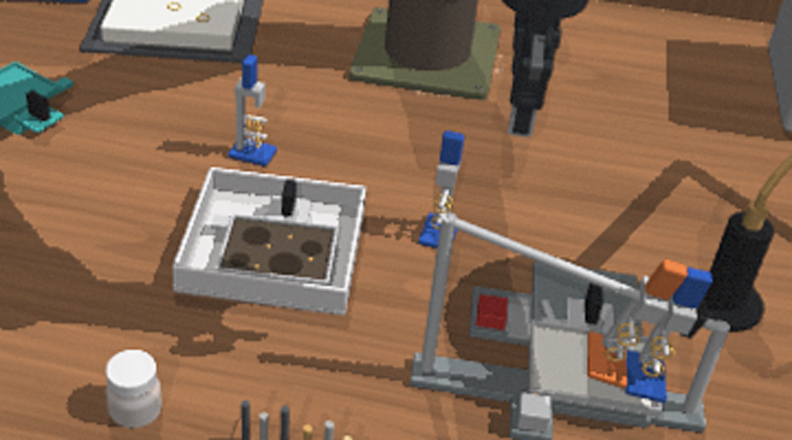

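The picture shows the blue rack at the stop (690,290), the orange one close behind it (665,280), and the used tray flat in the tub. I'll let them settle and check the stillness and spacing numerically.

```bash

for k in 1; do python3 -m inch '{"delta_pos":[[0,0,0],[0,0,0],[0,0,0],[0,0,0],[0,0,0],[0,0,0],[0,0,0],[0,0,0]],"turn":[0,0,0,0,0,0,0,0],"claw":[0.5,0.5,0.5,0.5,0.5,0.5,0.5,0.5]}'>/dev/null; done
cat > m.py <<'E'
from h import *
th=np.radians(3.4);Rm=np.array([[np.cos(th),-np.sin(th)],[np.sin(th),np.cos(th)]]);o=np.array([.588,.2612])
for n in ['scene','top','scene']:
    f,P,T,K=cam(n);H,S,V=cv2.split(cv2.cvtColor(f['pixels'],cv2.COLOR_BGR2HSV));z=P[...,2];s=(P[...,:2]-o)@Rm
    for c,m in [('blue',(H>105)&(H<125)&(S>130)),('orange',(H>3)&(H<18)&(S>170)&(V>90))]:
        b=m&(abs(s[...,0]-.045)<.06)&(s[...,1]<.13)&(s[...,1]>-.1)
        for l,a,e in [('tab',.13,.25),('foot',.045,.11)]:
            k=b&(z>a)&(z<e)
            if k.sum()>5: print(n,c,l,k.sum(),np.median(s[k],0).round(4),np.median(z[k]).round(4))
E
python3 m.py; python3 -m inch '{"delta_pos":[[0,0,0],[0,0,0],[0,0,0],[0,0,0],[0,0,0],[0,0,0],[0,0,0],[0,0,0]],"turn":[0,0,0,0,0,0,0,0],"claw":[0.5,0.5,0.5,0.5,0.5,0.5,0.5,0.5]}'; python3 m.py
```

```text
scene blue tab 204 [0.0557 0.0586] 0.186
scene blue foot 237 [0.0641 0.0385] 0.0598
scene orange tab 172 [0.0571 0.0325] 0.1957
scene orange foot 239 [ 0.0573 -0.0018] 0.0695
top blue tab 30 [0.047  0.0596] 0.1994
scene blue tab 202 [0.0555 0.0587] 0.1861
scene blue foot 238 [0.0634 0.0382] 0.0595
scene orange tab 180 [0.0573 0.0318] 0.1958
scene orange foot 234 [ 0.0573 -0.002 ] 0.0699
time: 46.05
position: [0.5791, 0.1424, 0.2999]
tool_rot: [-2.15, -2.286, 0.001]
wrist_force: [-0.2, 0.7, -0.5]
opening: 0.0426
grasp_force: 0.0
scene blue tab 202 [0.0554 0.0586] 0.1855
scene blue foot 235 [0.0633 0.0389] 0.0595
scene orange tab 177 [0.0574 0.0319] 0.1954
scene orange foot 232 [ 0.0579 -0.002 ] 0.0697
top blue tab 29 [0.0463 0.0595] 0.2002
scene blue tab 203 [0.0556 0.0585] 0.1863
scene blue foot 240 [0.0629 0.0384] 0.0593
scene orange tab 170 [0.0572 0.0317] 0.1954
scene orange foot 238 [ 0.0582 -0.0018] 0.0695
```

```bash
python3 - <<'E'
from h import *
th=np.radians(3.4);Rm=np.array([[np.cos(th),-np.sin(th)],[np.sin(th),np.cos(th)]]);o=np.array([.588,.2612])
for n in ['w1','top0','scene0']:
    f=np.load(n+'.npz');P=f['P'];s=(P[...,:2]-o)@Rm;z=P[...,2];V=f['I'].max(-1)
    k=(V<60)&(abs(s[...,0]-.045)<.025)&(s[...,1]>.04)&(s[...,1]<.11)&(z>.115)&(z<.17)
    if k.sum()>5:print(n,k.sum(),np.percentile(s[k],[3,50,97],axis=0).round(4),np.percentile(z[k],[3,50,97]).round(4))
E
```

```text
w1 699 [[0.0313 0.0619]
 [0.0397 0.0692]
 [0.0585 0.0787]] [0.1283 0.1485 0.1542]
top0 47 [[0.0299 0.0617]
 [0.0393 0.0677]
 [0.055  0.0742]] [0.1354 0.1518 0.1565]
scene0 154 [[0.0322 0.0606]
 [0.0538 0.0686]
 [0.0604 0.0783]] [0.1284 0.1479 0.1554]
```

The stop's uphill face is at stand y of about 0.063. The blue hook is about 10 mm uphill of it and the orange one about 30 mm behind, both at rest, so I'll hand in.

```bash
python3 -c "
from bench import ctrl
print(ctrl.job_done())"
```

```text
the job is handed in; nothing more can be done
None
```

Job handed in, with no verdict returned: by my measurements the used tray lies flat in the tub, the clean tray is locked home, and the blue and orange racks (no green one was there) hang still, blue at the stop with orange about 30 mm behind.

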